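# Load the balance rack with tape rolls and trim it level

### The job

Hang the three parcel-tape rolls on the pivoting bar of the balance rack, alternating sides: first one of the clear rolls on the left arm, then the brown roll on the right arm, then the other clear roll on the left arm. The rolls are more or less used up, so their weights are unknown: shift them along the arms until the bar comes to rest level, within about a degree and a half, with all three hanging free. Never let the bar tip right over to its stops, and do not disturb the wipe bottle, the parts bin or the carton.

Things in the scene. Friction and masses are not known exactly. Their poses are not given: they have to be found in the camera images.
- bar_mid (a point): Centre of the balance rack's bar, on its pivot, 185 mm above the bench. The frame turns with the bar: y runs along the bar to the left arm's end (-y to the right arm's), z is up when level. The bar is a 12 mm round steel rod, each arm 195 mm long from the pivot. Rolls go on over an arm's end, sideways along the bar; their centres can hang 50 to 160 mm from the pivot.
- left_tip (a point): Centre of the black knob (15 mm) on the up-turned end of the left arm, 199 mm along the bar and 13 mm above its axis (frame as bar_mid). The bar runs right under the top of a hanging roll's hole, so fingers gripping deep over the roll's highest point would meet it; 25 to 30 mm off to the side they pass it.
- right_tip (a point): Centre of the red knob on the up-turned end of the right arm, likewise 199 mm from the pivot and 13 mm above the bar's axis.
- stand: Stand of the rack, fixed; origin under its centre on the bench. Dark foot plate 130 mm by 130 mm by 12 mm; blue post 30 mm wide along the bar; the pivot hub is 26 mm across and the post's rear plate reaches 13 mm above the bar's axis.
- beam (a joint): Tilt of the bar in rad: 0 level, positive with the left arm up. A centring spring holds it level when empty and gives 1.3 N m per rad, so it tilts in proportion to the imbalance of weight times distance; it settles in about a second. Hard stops at +-0.4.
- brown_centre (a point): Centre (mid-hole, half-way through the width) of the brown tape roll: ring of 110 mm diameter, 48 mm wide, hole about 72 mm, weight hidden, 0.27 to 0.41 kg. z axis = the roll's own axis. It starts standing on its rim in a low grey cradle (22 mm high, only 40 mm long along the axis, fixed), axis level, centre 66 mm up. Hung up, its centre lies about 30 mm below the bar's axis.
- clear_a_centre (a point): Centre (mid-hole, half-way through the width) of one of the two clear (pale beige) tape rolls: ring of 96 mm diameter, 48 mm wide, hole about 72 mm, weight hidden, 0.10 to 0.21 kg. z axis = the roll's own axis. It starts standing on its rim in a low grey cradle (22 mm high, only 40 mm long along the axis, fixed), axis level, centre 58 mm up. Hung up, its centre lies about 30 mm below the bar's axis.
- clear_b_centre (a point): Centre (mid-hole, half-way through the width) of the other clear (pale beige) tape roll: ring of 96 mm diameter, 48 mm wide, hole about 72 mm, weight hidden, 0.10 to 0.21 kg. z axis = the roll's own axis. It starts standing on its rim in a low grey cradle (22 mm high, only 40 mm long along the axis, fixed), axis level, centre 58 mm up. Hung up, its centre lies about 30 mm below the bar's axis.
- roll_brown: The brown roll itself; origin at the centre of one flat face.
- roll_clear_a: The first clear roll itself; origin at the centre of one flat face.
- roll_clear_b: The second clear roll itself; origin at the centre of one flat face.
- wipe_bottle: Bystander: white pump bottle with blue top, 63 mm wide, 175 mm high; origin under its centre.
- parts_bin: Bystander: yellow open-front parts bin, 152x106x68 mm; origin under its centre.
- carton: Bystander: brown carton, 65x110x40 mm; origin under its centre.

How it is judged:
On the way, in this order (a step that is already met when the one before it is completed fails the run):
1. one clear roll hangs released on the left arm, nothing else on the bar ((((y of clear_a_centre in the frame of bar_mid between 0.025 and 0.2 m and x of clear_a_centre in the frame of bar_mid between -0.02 and 0.02 m and z of clear_a_centre in the frame of bar_mid between -0.042 and -0.01 m) and contact force between the fingers and roll_clear_a below 0.2 N and not (y of clear_b_centre in the frame of bar_mid between 0.025 and 0.2 m and x of clear_b_centre in the frame of bar_mid between -0.02 and 0.02 m and z of clear_b_centre in the frame of bar_mid between -0.042 and -0.01 m)) or ((y of clear_b_centre in the frame of bar_mid between 0.025 and 0.2 m and x of clear_b_centre in the frame of bar_mid between -0.02 and 0.02 m and z of clear_b_centre in the frame of bar_mid between -0.042 and -0.01 m) and contact force between the fingers and roll_clear_b below 0.2 N and not (y of clear_a_centre in the frame of bar_mid between 0.025 and 0.2 m and x of clear_a_centre in the frame of bar_mid between -0.02 and 0.02 m and z of clear_a_centre in the frame of bar_mid between -0.042 and -0.01 m))) and not (y of brown_centre in the frame of bar_mid between -0.2 and -0.025 m and x of brown_centre in the frame of bar_mid between -0.02 and 0.02 m and z of brown_centre in the frame of bar_mid between -0.042 and -0.01 m)), for 0.2 s.
2. the brown roll hangs released on the right arm while only one clear roll is on the left arm (y of brown_centre in the frame of bar_mid between -0.2 and -0.025 m and x of brown_centre in the frame of bar_mid between -0.02 and 0.02 m and z of brown_centre in the frame of bar_mid between -0.042 and -0.01 m and contact force between the fingers and roll_brown below 0.2 N and (((y of clear_a_centre in the frame of bar_mid between 0.025 and 0.2 m and x of clear_a_centre in the frame of bar_mid between -0.02 and 0.02 m and z of clear_a_centre in the frame of bar_mid between -0.042 and -0.01 m) and not (y of clear_b_centre in the frame of bar_mid between 0.025 and 0.2 m and x of clear_b_centre in the frame of bar_mid between -0.02 and 0.02 m and z of clear_b_centre in the frame of bar_mid between -0.042 and -0.01 m)) or ((y of clear_b_centre in the frame of bar_mid between 0.025 and 0.2 m and x of clear_b_centre in the frame of bar_mid between -0.02 and 0.02 m and z of clear_b_centre in the frame of bar_mid between -0.042 and -0.01 m) and not (y of clear_a_centre in the frame of bar_mid between 0.025 and 0.2 m and x of clear_a_centre in the frame of bar_mid between -0.02 and 0.02 m and z of clear_a_centre in the frame of bar_mid between -0.042 and -0.01 m)))), for 0.2 s.
At the end, for the whole second after the job is handed in: Both clear rolls hang on the left arm and the brown roll on the right arm, the bar through their holes (centres 25 to 200 mm from the pivot), at rest (under 50 mm/s), and the bar rests within 0.03 rad of level (y of clear_a_centre in the frame of bar_mid between 0.025 and 0.2 m and x of clear_a_centre in the frame of bar_mid between -0.02 and 0.02 m and z of clear_a_centre in the frame of bar_mid between -0.042 and -0.01 m and y of clear_b_centre in the frame of bar_mid between 0.025 and 0.2 m and x of clear_b_centre in the frame of bar_mid between -0.02 and 0.02 m and z of clear_b_centre in the frame of bar_mid between -0.042 and -0.01 m and y of brown_centre in the frame of bar_mid between -0.2 and -0.025 m and x of brown_centre in the frame of bar_mid between -0.02 and 0.02 m and z of brown_centre in the frame of bar_mid between -0.042 and -0.01 m and value of joint beam between -0.03 and 0.03 rad and velocity of joint beam between -0.05 and 0.05 rad/s and linear speed of each of roll_brown, roll_clear_a, roll_clear_b below 0.05 m/s); the robot touches nothing.
It fails at once if the bar tips over to its stops (beyond 0.37 rad) (value of joint beam above 0.37 rad or value of joint beam below -0.37 rad).
It fails at once if the wipe bottle is moved by more than 20 mm (distance of wipe_bottle from where it was at the start of the episode above 0.02 m).
It fails at once if the parts bin is moved by more than 20 mm (distance of parts_bin from where it was at the start of the episode above 0.02 m).
It fails at once if the carton is moved by more than 20 mm (distance of carton from where it was at the start of the episode above 0.02 m).
It also fails if it takes over 72 s, if anything falls off the work surface, if the arm or the gripper's body presses on something with over 40 N, if the wrist force passes 120 N, or if a joint passes its speed limit or range.

### The arm

A 6-joint arm with a two-finger parallel gripper is mounted at the origin on a cart in front of the work surface, level with it; the furniture and walls round the work are solid. World frame = base frame: x ahead of the robot, y to its left, z up, the work surface at z = 0. Lengths are in m, angles in rad, forces in N, time in s.
With the tool pointing down it reaches from about 0.375 to 0.9 m from the base axis. Payload 3.1 kg.
Tool frame: the origin (TCP) lies midway between the tips of the shut fingers; the grasp point (between the pads) lies 19 mm behind it; x points along the fingers, z is the direction in which the jaws open and shut, and the axes are right-handed (so a half turn about x gives the same grasp; the last joint's range is limited). The gripper opens to 85 mm and grips with 20 to 120 N. Pads are 22 mm wide; open, the fingers measure 114 mm over their backs; the gripper's body (76 mm by 85 mm) begins 54 mm behind the grasp point. The pads swing forward as they close: fully open they stand 13 mm farther back than shut.
Start: joints at [-1.51, 0.527, 1.433, -0, 1.181, -0.178], TCP at [0.148, -0.607, 0.231] pointing down, gripper open.
Joint ranges: [-3.08, 3.08], [-0.75, 2.2], [0.22, 2.44], [-1.43, 4.57], [0, 2.65], [-2.85, 2.85]. Speed limits (rad/s): [2.79, 2.79, 3.14, 3.14, 3.14, 3.14].

### API

Orientations are given as a unit quaternion [x, y, z, w].
In Python, from station import telemetry, optics, manip gives the robot as it stands.
- The arm moves only by the tool step_arm, never from a script. Its argument "commands" is a list of rows, each a list of 4 numbers: the shift along the tool's x, y, z in m, then the turn about the tool's x in rad. A call has 1 to 8 rows; each row is the pose to reach, as a shift and turn from the pose measured when the call began, along the tool's axes at that moment; what a row does not reach only later rows make up. A row lasts 1/12 s, in which the tool goes at most 41.7 mm and 7.16 degrees, less where a joint would pass 70% of its speed; a pose out of reach is approached as far as the arm can. A call with a gripper value outside its range is refused whole. "jaw" is the finger opening in m, from 0 to 0.0854, set as the call begins (left out, the last holds). The fingers move at their own pace and stop on an object; "grip_force" is the grip in N (left out, the last holds). Time passes only in rows, so rows that repeat a pose let the fingers close. It gives the time, the measured TCP pose, the force and the opening at its end, in the units of the state.
- telemetry.sense(): the state, without advancing time (a new reading comes with each control period).
- optics.snapshot(name): name is "side" or "top"; returns the picture (384x512x3 uint8, red, green, blue); there is no depth.
- optics.camera_params(name): a dict with "mtx" (3x3 intrinsics, pixels), "origin" and "attitude" of the camera in the world. Camera axes: x right, y down, z forward; pixel columns grow to the right and rows downward; lengths in m; the calibration is good to about 2 mm. A picture is of the moment at which its call begins. camera_params takes no time and is no camera call.
- manip.sign_off(): hands the job in, once; it reports no verdict.
The state is a dict: "t": time; "q": joint angles; "qd": joint speeds; "tau": joint torques, N m; "tcp_pos": TCP position; "tool_rot": TCP orientation; "force": force on the tool from outside, world axes, zero at the start; "ft_torque": the same for the moment, N m; "finger_gap": opening from 0.0 (shut) to 1.0 (fully open).
Only numpy, scipy, OpenCV 4.12 (cv2) and the standard library are available. Lean on these libraries where they do the work, as an engineer would, in place of code of your own. Each camera call takes 0.05 s, during which the arm holds its last target.

## Working session

There is one attempt and no reset: what is moved stays moved. The work goes in short steps, Python scripts to look and compute and a tool call to move; the robot and the scene stay as the last step left them, time stands still between calls to the robot, and variables do not carry over. Pictures are saved under pics/ and viewed, and the job is handed in when it is done.

Besides the shell and the picture viewer there is one more tool, called after ">>>" as name(argument=value, ...) on one line, values as JSON. step_arm: Moves the arm, as the interface text tells. Its arguments: {"type":"object","properties":{"commands":{"type":"array","items":{"type":"array","items":{"type":"number"}}},"jaw":{"type":"number"},"grip_force":{"type":"number"}},"required":["commands"]}

```bash
ls; mkdir -p pics
python3 - <<'E'
from station import telemetry, optics, manip
import cv2, numpy as np
s=telemetry.sense(); print(s)
for n in ("side","top"):
    im=optics.snapshot(n); cv2.imwrite(f"pics/{n}0.png",im[:,:,::-1])
    print(n,optics.camera_params(n))
E
```

```text
pics
{'t': 0.0, 'q': array([-1.51050508e+00,  5.28478302e-01,  1.43390560e+00,  1.53868173e-05,
        1.18140248e+00, -1.78503690e-01]), 'qd': array([-0.00199625,  0.00086441,  0.00016987,  0.00120138, -0.00023978,
       -0.00113773]), 'tau': array([ 6.11701307e-04, -4.42347193e+01, -1.78025615e+01, -1.04319388e-04,
        8.45509203e-03,  1.14060126e-05]), 'tcp_pos': array([ 0.14781902, -0.60652864,  0.23032512]), 'tool_rot': array([ 0.43746788,  0.55650699, -0.43630145,  0.55548436]), 'force': array([ 0.05648135, -0.64158397, -0.55016193]), 'ft_torque': array([-0.0236032 ,  0.00172928,  0.04557743]), 'finger_gap': 0.9984754850243287}
side {'mtx': array([[450.02305058,   0.        , 259.18788725],
       [  0.        , 450.02305058, 189.23746322],
       [  0.        ,   0.        ,   1.        ]]), 'origin': array([0.27476475, 1.41065287, 0.81505903]), 'attitude': array([-0.07902294,  0.84657486, -0.52453883,  0.0438794 ])}
top {'mtx': array([[426.98814531,   0.        , 248.5426948 ],
       [  0.        , 426.98814531, 194.94373577],
       [  0.        ,   0.        ,   1.        ]]), 'origin': array([0.2498273 , 0.08706472, 1.51016877]), 'attitude': array([-0.69379352,  0.7141768 , -0.06614167,  0.06501796])}
```

View pics/side0.png

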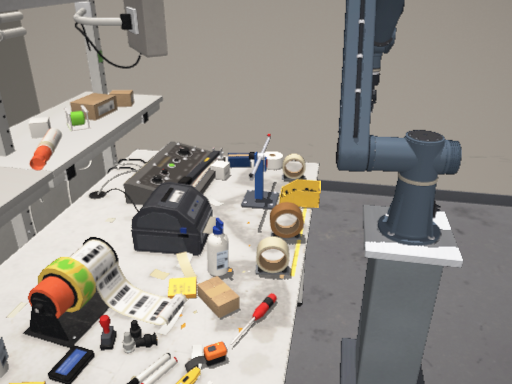

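View pics/top0.png

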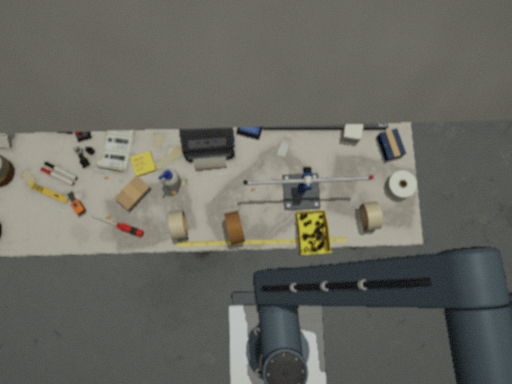

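Side: the rack's red knob is near (268,135); clear rolls at (272,255) and (293,167), brown at (287,220). Top: black knob about (246,182), red (371,177), rolls at (178,225), (234,228), (371,216), bin at (314,232). I'll measure these properly.

```bash
cat > h.py <<'E'
import numpy as np, cv2
from scipy.spatial.transform import Rotation as R
from station import telemetry, optics, manip
def cam(n):
    p=optics.camera_params(n); return p['mtx'],np.array(p['origin']),R.from_quat(p['attitude']).as_matrix()
def proj(n,P):
    K,o,A=cam(n); c=(np.atleast_2d(P)-o)@A; u=c@K.T; return u[:,:2]/u[:,2:]
def ray(n,uv):
    K,o,A=cam(n); d=A@np.linalg.inv(K)@np.array([uv[0],uv[1],1.]); return o,d/np.linalg.norm(d)
def onz(n,uv,z):
    o,d=ray(n,uv); return o+d*(z-o[2])/d[2]
def tri(a,b):  # a: side uv, b: top uv
    o1,d1=ray('side',a);o2,d2=ray('top',b)
    t=np.linalg.lstsq(np.c_[d1,-d2],o2-o1,rcond=None)[0]
    p,q=o1+d1*t[0],o2+d2*t[1]; return (p+q)/2,np.linalg.norm(p-q)
def crop(im,x0,y0,x1,y1,k,fn):
    c=cv2.resize(im[y0:y1,x0:x1],None,fx=k,fy=k,interpolation=cv2.INTER_CUBIC); cv2.imwrite(fn,c[:,:,::-1])
E
python3 - <<'E'
from h import *
t=cv2.imread('pics/top0.png')[:,:,::-1]; s=cv2.imread('pics/side0.png')[:,:,::-1]
crop(t,160,160,420,260,3,'pics/t0c.png'); crop(s,190,120,340,300,3,'pics/s0c.png')
for uv in [(178,225),(234,228),(371,216),(314,232)]: print(onz('top',uv,0.06).round(3))
print(onz('top',(246,182),.198),onz('top',(371,177),.198))
for uv in [(100,130),(100,256),(420,243),(418,122)]: print(onz('top',uv,0).round(3))
E
```

```text
[0.425 0.324 0.06 ]
[0.409 0.134 0.06 ]
[ 0.437 -0.336  0.06 ]
[ 0.388 -0.138  0.06 ]
[0.53798846 0.08818104 0.198     ] [ 0.54264825 -0.30594682  0.198     ]
[0.794 0.624 0.   ]
[0.331 0.607 0.   ]
[ 0.344 -0.518  0.   ]
[ 0.791 -0.557  0.   ]
```

View pics/t0c.png

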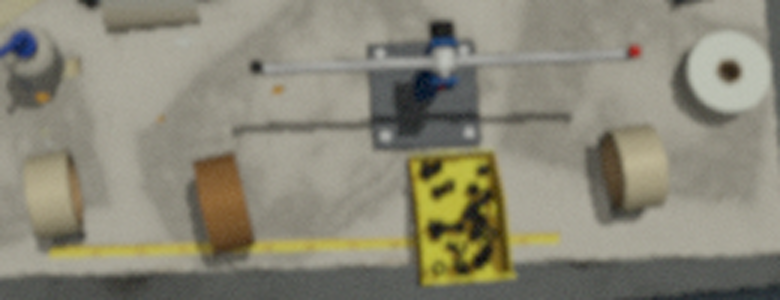

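View pics/s0c.png

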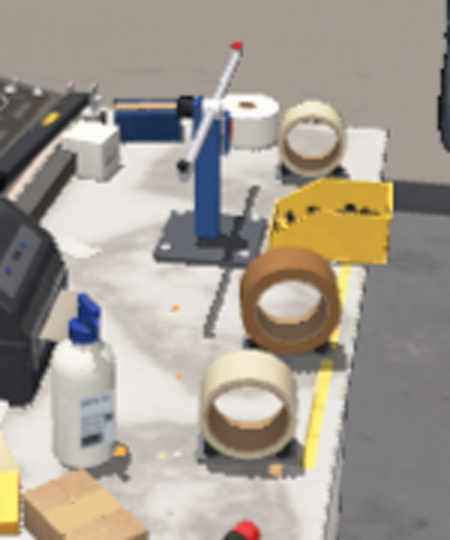

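Run:
```python
from h import *
s=telemetry.sense(); M=R.from_quat(s['tool_rot']).as_matrix(); print('tool axes cols\n',M.round(4))
t=cv2.imread('pics/top0.png'); hsv=cv2.cvtColor(t,cv2.COLOR_BGR2HSV)
for uv in [(178,225),(178,215),(186,225),(234,228),(240,228),(371,216),(364,216),(200,205),(380,230),(300,150)]: print(uv,hsv[uv[1],uv[0]])
# knobs
def cen(mask,box):
    m=np.zeros_like(mask); x0,y0,x1,y1=box; m[y0:y1,x0:x1]=mask[y0:y1,x0:x1]
    n,l,st,c=cv2.connectedComponentsWithStats(m.astype(np.uint8)); 
    i=1+np.argmax(st[1:,4]); return c[i],st[i,4],(l==i).astype(np.uint8)
H,S,V=[hsv[:,:,i].astype(int) for i in range(3)]
print('red top',cen((S>120)&((H<8)|(H>172)),(355,165,385,190))[:2])
print('black top',cen((V<70),(238,172,254,192))[:2])
s_=cv2.imread('pics/side0.png'); h2=cv2.cvtColor(s_,cv2.COLOR_BGR2HSV); H2,S2,V2=[h2[:,:,i].astype(int) for i in range(3)]
print('red side',cen((S2>120)&((H2<8)|(H2>172)),(258,125,278,145))[:2])
print('black side',cen((V2<70),(244,168,256,184))[:2])
print(V[172:192,238:254]); print(V2[168:184,242:260])
```

```text
tool axes cols
 [[-1.000e-04  9.716e-01  2.366e-01]
 [ 1.900e-03  2.366e-01 -9.716e-01]
 [-1.000e+00  3.000e-04 -1.900e-03]]
(178, 225) [ 24  55 177]
(178, 215) [ 23  59 163]
(186, 225) [ 18  90 145]
(234, 228) [ 17 151 137]
(240, 228) [ 16 151 132]
(371, 216) [ 23  54 181]
(364, 216) [ 19 109  91]
(200, 205) [ 25  26 166]
(380, 230) [ 26  27 163]
(300, 150) [ 19  21 174]
red top (array([371., 177.]), np.int32(9))
black top (array([244.83333333, 181.83333333]), np.int32(6))
red side (array([268.2, 134.6]), np.int32(5))
black side (array([250.28571429, 175.        ]), np.int32(7))
[[164 161 158 153 148 144 143 144 144 143 143 143 142 145 149 149]
 [160 157 153 147 141 146 143 142 147 146 146 142 146 145 149 150]
 [155 152 147 143 140 143 143 147 143 142 140 141 144 147 146 156]
 [151 147 145 143 141 144 143 141 145 143 141 139 145 144 148 152]
 [144 141 141 143 139 146 145 147 141 140 141 141 143 145 149 153]
 [143 142 137 142 142 145 146 144 143 140 140 139 142 144 147 149]
 [144 146 142 145 142 142 142 143 143 141 140 144 146 145 145 149]
 [144 145 148 146 140 138 129 125 129 137 14
[... 1328 characters left out ...]
150 118 122 121 122 123]
 [197 198 198 197 195 196 169  57  38  41  76 128 133 123 122 122 121 122]
 [200 200 198 194 194 195 178 111  38  42  87 138 137 123 122 123 123 123]
 [195 194 194 192 192 191 183 146  85  92 107 136 146 123 122 122 124 123]
 [195 193 191 190 191 192 185 160 137 140 134 153 164 124 123 122 123 122]
 [194 195 194 193 193 194 194 177 140 142 147 174 164 124 124 122 121 121]
 [195 194 195 195 195 196 195 185 165 160 167 194 167 125 124 122 122 123]
 [193 194 193 195 195 196 195 193 192 193 195 198 169 126 125 123 123 123]
 [193 193 192 192 191 191 191 191 191 193 196 197 169 126 124 123 123 122]
 [197 196 193 192 190 190 189 191 193 194 195 196 168 127 125 123 124 124]]
```

```bash
cat >> h.py <<'E'
def wc(im,box,kind):
    x0,y0,x1,y1=[int(v) for v in box]; c=im[y0:y1,x0:x1].astype(float)
    if kind=='dark': w=np.clip(100-c.max(2),0,None)
    elif kind=='red': w=np.clip(c[:,:,0]-np.maximum(c[:,:,1],c[:,:,2])-60,0,None)
    yy,xx=np.mgrid[y0:y1,x0:x1]; return np.array([(w*xx).sum(),(w*yy).sum()])/w.sum()
def rollmask(im,box,kind):
    h=cv2.cvtColor(np.ascontiguousarray(im),cv2.COLOR_RGB2HSV).astype(int); H,S,V=h[...,0],h[...,1],h[...,2]
    m=((S>110)&(H>8)&(H<22)) if kind=='brown' else ((S>42)&(H>12)&(H<30)&(V>60))
    z=np.zeros(m.shape,np.uint8); x0,y0,x1,y1=box; z[y0:y1,x0:x1]=m[y0:y1,x0:x1]
    n,l,st,c=cv2.connectedComponentsWithStats(z); i=1+np.argmax(st[1:,4]); return (l==i).astype(np.uint8)
E
python3 - <<'E'
from h import *
t=cv2.imread('pics/top0.png')[:,:,::-1]; s=cv2.imread('pics/side0.png')[:,:,::-1]
bt=wc(t,(241,178,250,187),'dark'); rt=wc(t,(364,170,378,184),'red')
bs=wc(s,(248,172,252,179),'dark'); rs=wc(s,(262,129,275,141),'red')
print(bt,rt,bs,rs)
L,e1=tri(bs,bt); Rr,e2=tri(rs,rt); print('L',L.round(4),e1.round(4),'R',Rr.round(4),e2.round(4)); print('len',np.linalg.norm(L-Rr),'mid',(L+Rr)/2, 'planes',onz('top',bt,.198),onz('top',rt,.198))
for nm,box,kind,z in [('CL',(164,205,192,245),'clear',.058),('B',(220,205,250,248),'brown',.066),('CR',(355,195,386,235),'clear',.058)]:
    m=rollmask(t,box,kind); cs,_=cv2.findContours(m,cv2.RETR_EXTERNAL,cv2.CHAIN_APPROX_NONE); c=max(cs,key=cv2.contourArea)
    hull=cv2.convexHull(c); r=cv2.minAreaRect(hull); mo=cv2.moments(hull); cc=(mo['m10']/mo['m00'],mo['m01']/mo['m00'])
    box4=cv2.boxPoints(r); pts=np.array([onz('top',p,z) for p in box4]); e=[pts[1]-pts[0],pts[2]-pts[1]]; ln=[np.linalg.norm(v) for v in e]
    sh=e[int(np.argmin(ln))]; 
    print(nm,m.sum(),np.round(cc,1),'rect',np.round(r[0],1),'pos',onz('top',cc,z).round(4),onz('top',r[0],z).round(4),'sizes',np.round(ln,3),'axis ang',np.degrees(np.arctan2(sh[1],sh[0])).round(1), box)
print('bottle?',onz('top',(170,181),.1))
E
```

```text
[244.96382429 181.90697674] [371.14666667 176.62666667] [250.27227723 175.17079208] [268.5012987  134.39480519]
L [0.5396 0.0915 0.1962] 0.0015 R [ 0.5442 -0.3062  0.199 ] 0.0011
len 0.3977442869248405 mid [ 0.54187655 -0.10734406  0.19758426] planes [0.53838251 0.0914301  0.198     ] [ 0.54383904 -0.30650733  0.198     ]
CL 495 [177.5 224.5] rect [177.6 224.4] pos [0.4271 0.3262 0.058 ] [0.4274 0.326  0.058 ] sizes [0.065 0.096] axis ang -81.2 (164, 205, 192, 245)
B 425 [233.9 227.7] rect [233.8 228. ] pos [0.4095 0.1337 0.066 ] [0.4084 0.1341 0.066 ] sizes [0.049 0.107] axis ang -79.0 (220, 205, 250, 248)
CR 556 [370.7 215.6] rect [370.8 215.8] pos [ 0.4386 -0.3358  0.058 ] [ 0.4376 -0.336   0.058 ] sizes [0.079 0.096] axis ang -84.5 (355, 195, 386, 235)
bottle? [0.57044509 0.34508229 0.1       ]
```

```bash
python3 - <<'E'
from h import *
t=cv2.imread('pics/top0.png')[:,:,::-1]
for nm,box,kind,z in [('CL',(164,205,192,245),'clear',.058),('B',(220,205,250,248),'brown',.066),('CR',(355,195,386,235),'clear',.058)]:
    m=rollmask(t,box,kind); cols=np.where(m.any(0))[0]
    top=[np.where(m[:,c])[0][0] for c in cols]; bot=[np.where(m[:,c])[0][-1] for c in cols]
    print(nm); print(cols); print(np.array(top)); print(np.array(bot))
E
python3 - <<'E'
from h import *
t=cv2.imread('pics/top0.png')[:,:,::-1]
a=t[195:245,160:200];b=t[195:245,215:255];c=t[190:240,350:390]
im=cv2.resize(np.hstack([a,b,c]),None,fx=6,fy=6,interpolation=cv2.INTER_NEAREST); cv2.imwrite('pics/rolls0.png',im[:,:,::-1])
E
```

```text
CL
[168 169 170 171 172 173 174 175 176 177 178 179 180 181 182 183 184 185
 186 187]
[213 213 212 212 212 212 211 211 211 211 211 210 210 210 210 211 213 215
 218 223]
[224 230 233 237 238 238 239 239 238 238 238 237 238 237 237 237 237 237
 237 235]
B
[225 226 227 228 229 230 231 232 233 234 235 236 237 238 239 240 241 242
 243]
[215 214 214 214 213 213 213 213 213 212 212 212 212 216 219 223 228 232
 237]
[217 226 229 233 237 241 243 243 243 243 243 243 242 242 243 241 241 241
 240]
CR
[359 360 361 362 363 364 365 366 367 368 369 370 371 372 373 374 375 376
 377 378 379 380 381 382]
[210 207 204 204 203 203 203 203 203 203 202 202 202 202 202 202 202 202
 203 203 205 207 211 214]
[213 221 221 224 226 227 226 229 229 230 230 230 229 229 229 229 228 228
 227 228 227 227 226 224]
```

View pics/rolls0.png

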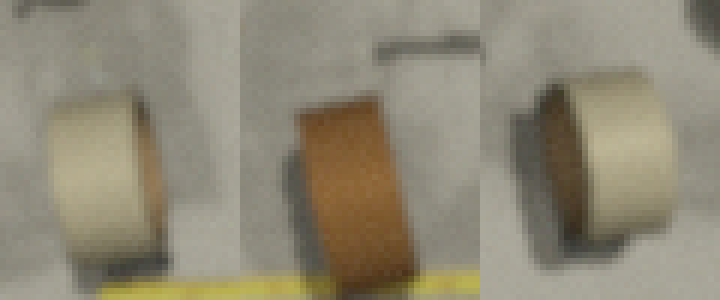

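Run:
```python
from h import *
s=cv2.imread('pics/side0.png').copy(); t=cv2.imread('pics/top0.png').copy()
k=4
S=cv2.resize(s[130:290,230:340],None,fx=k,fy=k); T=cv2.resize(t[190:250,160:390],None,fx=3,fy=3)
for c,a,Ro in [((.4272,.326,.058),-81.5,.048),((.409,.134,.066),-79.3,.055),((.438,-.336,.058),-82.5,.048)]:
    a=np.radians(a); ax=np.array([np.cos(a),np.sin(a),0]); sd=np.array([-ax[1],ax[0],0])
    for r in (Ro,.036):
      for w in (-.024,.024):
        th=np.linspace(0,2*np.pi,60); P=np.array(c)+w*ax+r*(np.cos(th)[:,None]*sd+np.sin(th)[:,None]*np.array([0,0,1]))
        if r>.036 or w<0:
          cv2.polylines(S,[np.int32(((proj('side',P)+.5-[230,130])*k))],True,(0,0,255),1)
        if r>.036: cv2.polylines(T,[np.int32(((proj('top',P)+.5-[160,190])*3))],True,(0,0,255),1)
cv2.imwrite('pics/ovs.png',S);cv2.imwrite('pics/ovt.png',T)
```

```text
(no output)
```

View pics/ovs.png

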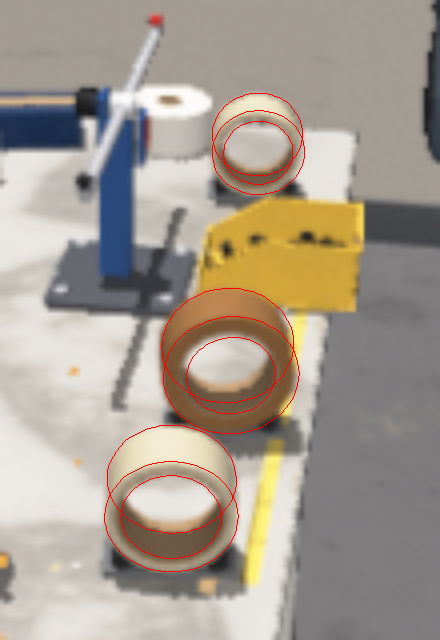

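View pics/ovt.png

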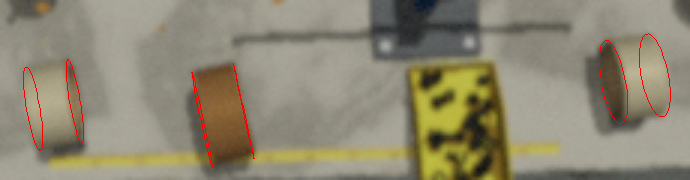

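The overlays agree in both views: left clear (0.427,0.326), brown (0.409,0.134), right clear (0.438,-0.336). The first move takes the arm above the right clear roll, 27 mm off its apex towards the robot.

```bash
cat >> h.py <<'E'
BM=np.array([.5410,-.1075,.185]); BY=np.array([-.0137,.9999,0]); BANG=-89.2
def go(p,ang):
    s=telemetry.sense(); M=R.from_quat(s['tool_rot']).as_matrix(); d=M.T@(np.array(p)-s['tcp_pos'])
    cur=np.degrees(np.arctan2(M[1,2],M[0,2])); tn=np.radians((cur-ang+180)%360-180)
    print('t',round(s['t'],2),'tcp',s['tcp_pos'].round(4),'ang',cur.round(1),'F',s['force'].round(2),'gap',round(s['finger_gap']*85.4,1),'\n -> shift',d.round(4),'turn',tn.round(3),'rows',int(max(np.ceil(np.linalg.norm(d)/.0417),np.ceil(abs(tn)/.125))))
def gr(c,ang,off,z):  # tcp for roll centre c, jaw angle
    a=np.radians(ang); y=np.array([-np.sin(a),np.cos(a)]); return np.array([c[0]+off*y[0],c[1]+off*y[1],z])
E
python3 - <<'E'
from h import *
p=gr((.438,-.336),-82.5,-.027,.16); print(p); go(p,-82.5)
E
```

```text
[ 0.41123099 -0.33952421  0.16      ]
t 0.1 tcp [ 0.1478 -0.6066  0.2304] ang -76.3 F [-0.28 -1.05  0.27] gap 85.3 
 -> shift [ 0.0709  0.3191 -0.1971] turn 0.108 rows 10
```

>>> step_arm(commands=[[0.02, 0.319, -0.197, 0.108], [0.02, 0.319, -0.197, 0.108], [0.02, 0.319, -0.197, 0.108], [0.02, 0.319, -0.197, 0.108], [0.04, 0.319, -0.197, 0.108], [0.05, 0.319, -0.197, 0.108], [0.07, 0.319, -0.197, 0.108], [0.07, 0.319, -0.197, 0.108]], jaw=0.085, grip_force=50)

```text
t: 0.77
tcp_pos: [0.3781, -0.3729, 0.1786]
tool_rot: [0.467, 0.532, -0.466, 0.531]
force: [0.6, -0.1, -0.3]
finger_gap: 0.993
```

Run:
```python
from h import *
p=gr((.438,-.336),-82.5,-.027,.067); go(p,-82.5)
```

```text
t 0.77 tcp [ 0.3781 -0.3729  0.1786] ang -82.5 F [ 0.58 -0.11 -0.32] gap 84.8 
 -> shift [ 0.1117  0.0371 -0.0287] turn -0.0 rows 3
```

>>> step_arm(commands=[[0.02, 0.037, -0.029, 0], [0.04, 0.037, -0.029, 0], [0.075, 0.037, -0.029, 0], [0.112, 0.037, -0.029, 0], [0.112, 0.037, -0.029, 0], [0.112, 0.037, -0.029, 0]])

```text
t: 1.27
tcp_pos: [0.4098, -0.3376, 0.0647]
tool_rot: [0.467, 0.534, -0.465, 0.529]
force: [-0.2, -0.5, 0.1]
finger_gap: 0.998
```

Run:
```python
from h import *
p=gr((.438,-.336),-82.5,-.027,.067); go(p,-82.5)
t=optics.snapshot('top'); s=optics.snapshot('side')
crop(s,240,110,340,210,4,'pics/s1.png'); crop(t,320,170,420,270,4,'pics/t1.png')
```

```text
t 1.27 tcp [ 0.4098 -0.3376  0.0647] ang -82.5 F [-0.19 -0.54  0.08] gap 85.2 
 -> shift [-0.0023  0.0011  0.0021] turn -0.0 rows 1
```

View pics/s1.png

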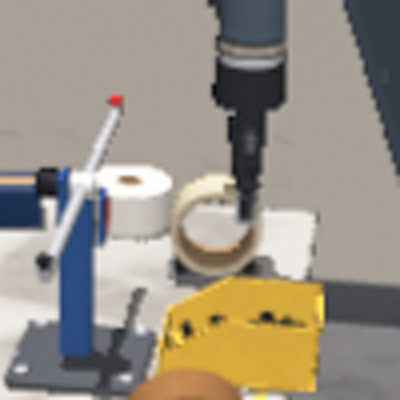

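View pics/t1.png

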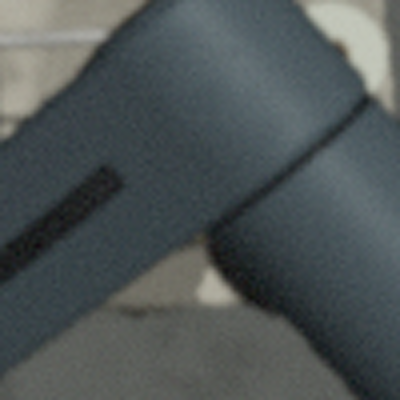

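The side view shows the fingers over the ring on the robot side of the apex (finger at about (245,190) in the crop). I'll close and lift.

>>> step_arm(commands=[[0, 0, 0, 0], [0, 0, 0, 0], [0, 0, 0, 0], [0, 0, 0, 0], [0, 0, 0, 0], [0, 0, 0, 0]], jaw=0.03, grip_force=50)

```text
t: 1.87
tcp_pos: [0.4121, -0.3414, 0.0703]
tool_rot: [0.466, 0.529, -0.467, 0.533]
force: [-1.8, 0.2, 8.4]
finger_gap: 0.552
```

>>> step_arm(commands=[[-0.02, 0, 0, 0], [-0.06, 0, 0, 0], [-0.1, 0, 0, 0], [-0.1, 0, 0, 0], [-0.1, 0, 0, 0]])

```text
t: 2.28
tcp_pos: [0.4127, -0.3424, 0.1734]
tool_rot: [0.466, 0.527, -0.467, 0.536]
force: [0.2, 0.3, -1.8]
finger_gap: 0.553
```

Run:
```python
from h import *
go((.541-.027,.16,.25),-89.2)
s=optics.snapshot('side'); t=optics.snapshot('top')
crop(s,240,90,340,210,4,'pics/s2.png')
```

```text
t 2.28 tcp [ 0.4127 -0.3424  0.1734] ang -82.6 F [ 0.21  0.26 -1.8 ] gap 47.2 
 -> shift [-0.0804  0.1661 -0.4842] turn 0.116 rows 13
```

View pics/s2.png

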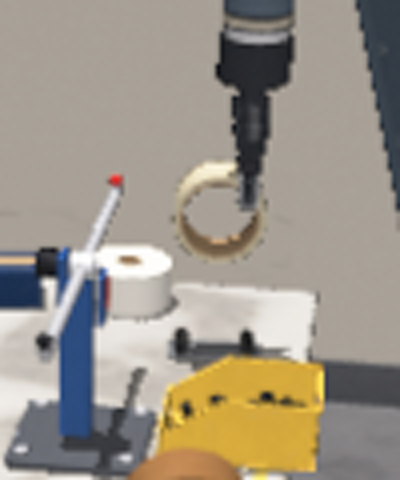

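>>> step_arm(commands=[[-0.06, 0.02, -0.03, 0], [-0.11, 0.04, -0.1, 0], [-0.14, 0.06, -0.18, 0], [-0.14, 0.08, -0.25, 0.03], [-0.14, 0.1, -0.3, 0.06], [-0.14, 0.12, -0.37, 0.1], [-0.14, 0.14, -0.44, 0.116], [-0.14, 0.166, -0.49, 0.116]])

```text
t: 3.05
tcp_pos: [0.4654, -0.0505, 0.2884]
tool_rot: [0.496, 0.503, -0.497, 0.503]
force: [0.5, -0.3, -1.3]
finger_gap: 0.55
```

Run:
```python
from h import *
go((.541-.026,.165,.25),-89.2)
```

```text
t 3.05 tcp [ 0.4654 -0.0505  0.2884] ang -89.3 F [ 0.49 -0.32 -1.31] gap 47.0 
 -> shift [ 0.038   0.0523 -0.2149] turn -0.001 rows 6
```

>>> step_arm(commands=[[-0.01, 0.01, -0.215, 0], [-0.01, 0.01, -0.215, 0], [-0.01, 0.02, -0.215, 0], [0.0, 0.04, -0.215, 0], [0.01, 0.052, -0.215, 0], [0.038, 0.052, -0.215, 0], [0.038, 0.052, -0.215, 0], [0.038, 0.052, -0.215, 0]])

```text
t: 3.72
tcp_pos: [0.512, 0.1658, 0.2459]
tool_rot: [0.493, 0.506, -0.5, 0.502]
force: [-0.8, -0.4, -2.0]
finger_gap: 0.548
```

Run:
```python
from h import *
go((.541-.026,.165,.25),-89.2)
s=optics.snapshot('side'); t=optics.snapshot('top')
cv2.imwrite('pics/side3.png',s[:,:,::-1]);cv2.imwrite('pics/top3.png',t[:,:,::-1])
crop(s,200,80,340,220,4,'pics/s3.png');crop(t,180,140,320,240,4,'pics/t3.png')
f=[telemetry.sense()['force'] for _ in range(3)]; print(f)
```

```text
t 3.72 tcp [0.512  0.1658 0.2459] ang -89.1 F [-0.77 -0.37 -1.99] gap 46.8 
 -> shift [-0.0041  0.0029  0.0008] turn 0.001 rows 1
[array([ 0.85784968,  0.81854301, -1.16866634]), array([ 0.85784968,  0.81854301, -1.16866634]), array([ 0.85784968,  0.81854301, -1.16866634])]
```

View pics/s3.png

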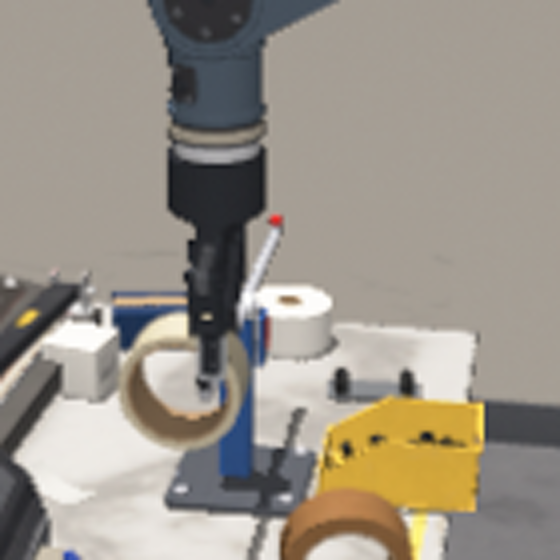

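View pics/t3.png

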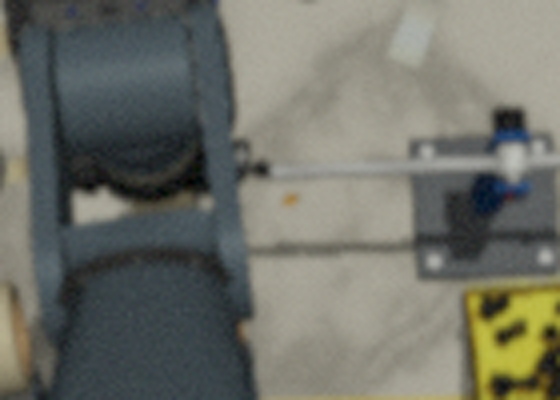

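```bash
cat >> h.py <<'E'
def ov(fin,fout,c,Ro,ang,box,k,cam_='side',tilt=0):
    s=cv2.imread(fin); x0,y0,x1,y1=box; S=cv2.resize(s[y0:y1,x0:x1],None,fx=k,fy=k)
    a=np.radians(ang); ax=np.array([np.cos(a),np.sin(a),np.tan(tilt)]); ax/=np.linalg.norm(ax); sd=np.array([-np.sin(a),np.cos(a),0]); up=np.cross(ax,sd); up*=np.sign(up[2])
    th=np.linspace(0,2*np.pi,60)
    for r in (Ro,.036):
      for w in (-.024,.024):
        P=np.array(c)+w*ax+r*(np.cos(th)[:,None]*sd+np.sin(th)[:,None]*up)
        if r>.036 or w<0: cv2.polylines(S,[np.int32((proj(cam_,P)+.5-[x0,y0])*k)],True,(0,0,255),1)
    cv2.imwrite(fout,S)
E
python3 - <<'E'
from h import *
ov('pics/side3.png','pics/ov3.png',(.5385,.1655,.2336),.048,-89.2,(220,140,290,210),8)
E
```

```text
(no output)
```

View pics/ov3.png

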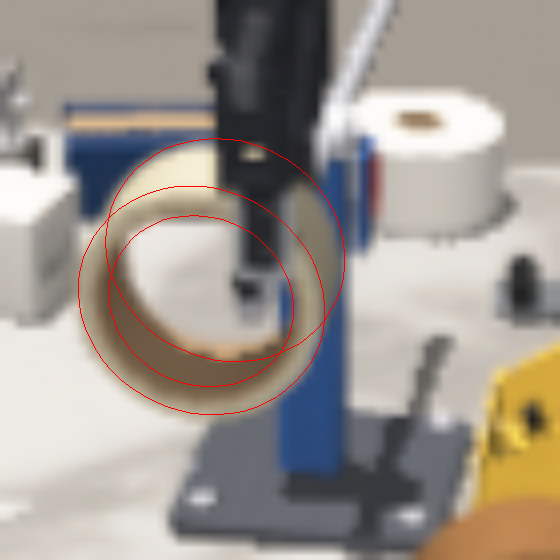

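The overlay fits, so the roll centre is at TCP + (0.0265, 0, -0.0123). I'll lower to the bar's height, then slide it on to about 62 mm.

>>> step_arm(commands=[[0.03, 0, 0, 0], [0.0415, 0, 0, 0], [0.0415, 0, 0, 0], [0.0415, 0, 0.03, 0], [0.0415, 0, 0.06, 0], [0.0415, 0, 0.09, 0], [0.0415, 0, 0.12, 0], [0.0415, 0, 0.12, 0]])

```text
t: 4.48
tcp_pos: [0.5166, 0.0387, 0.2099]
tool_rot: [0.497, 0.5, -0.5, 0.503]
force: [0.5, 0.5, -1.2]
finger_gap: 0.55
```

Run:
```python
from h import *
go((.5137,-.0455,.2045),-89.2)
s=optics.snapshot('side')
crop(s,200,80,340,220,4,'pics/s4.png')
```

```text
t 4.48 tcp [0.5166 0.0387 0.2099] ang -89.6 F [ 0.5   0.47 -1.15] gap 47.0 
 -> shift [ 0.0058 -0.0035  0.0841] turn -0.007 rows 3
```

View pics/s4.png

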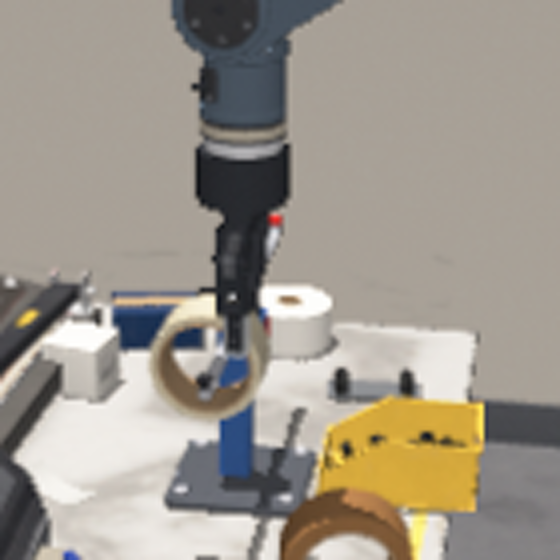

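>>> step_arm(commands=[[0.005, -0.003, 0.04, 0], [0.005, -0.003, 0.084, 0], [0.005, -0.003, 0.084, 0], [0.005, -0.003, 0.084, 0], [0.03, -0.003, 0.084, 0], [0.044, -0.003, 0.084, 0], [0.044, -0.003, 0.084, 0], [0.044, -0.003, 0.084, 0]])

```text
t: 5.2
tcp_pos: [0.5134, -0.0418, 0.1663]
tool_rot: [0.497, 0.502, -0.499, 0.502]
force: [-0.1, 0.1, -0.7]
finger_gap: 0.554
```

Run:
```python
from h import *
go((.5137,-.0455,.163),-89.2)
s=optics.snapshot('side');t=optics.snapshot('top')
crop(s,200,80,340,220,4,'pics/s5.png'); print(telemetry.sense()['force'])
```

```text
t 5.2 tcp [ 0.5134 -0.0418  0.1663] ang -89.6 F [-0.14  0.11 -0.73] gap 47.3 
 -> shift [0.0033 0.0003 0.0037] turn -0.006 rows 1
[ 0.04448341 -0.44042622 -1.45200433]
```

View pics/s5.png

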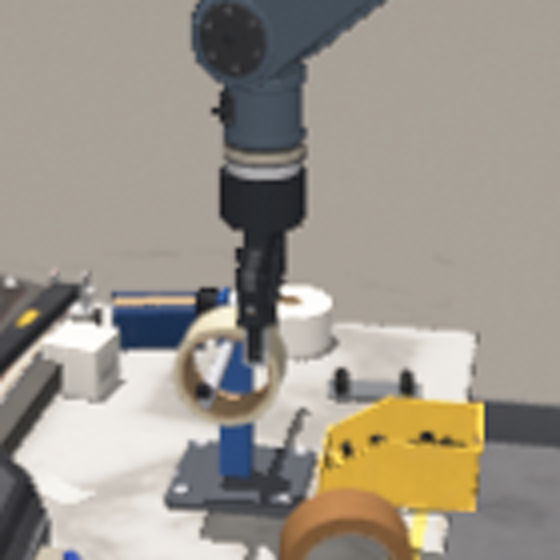

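>>> step_arm(commands=[[0.003, 0, 0.002, 0], [0.006, 0, 0.003, 0], [0.006, 0, 0.003, 0], [0.006, 0, 0.003, 0]])

```text
t: 5.63
tcp_pos: [0.5152, -0.0452, 0.1616]
tool_rot: [0.498, 0.5, -0.498, 0.504]
force: [1.6, 3.2, 2.0]
finger_gap: 0.552
```

>>> step_arm(commands=[[0, 0, 0, 0], [0, 0, 0, 0], [0, 0, 0, 0], [0, 0, 0, 0]], jaw=0.064)

```text
t: 5.97
tcp_pos: [0.5148, -0.0454, 0.1614]
tool_rot: [0.498, 0.5, -0.498, 0.503]
force: [-0.2, -0.3, -0.4]
finger_gap: 0.752
```

Run:
```python
from h import *
go((.5137,-.0455,.163),-89.2)
s=optics.snapshot('side');t=optics.snapshot('top')
cv2.imwrite('pics/side6.png',s[:,:,::-1]);crop(s,200,80,340,220,4,'pics/s6.png'); print(telemetry.sense()['force'])
```

```text
t 5.97 tcp [ 0.5148 -0.0454  0.1614] ang -89.6 F [-0.18 -0.28 -0.43] gap 64.2 
 -> shift [-0.0016 -0.0011  0.0001] turn -0.007 rows 1
[-0.0609259   0.52427335  0.08690148]
```

View pics/s6.png

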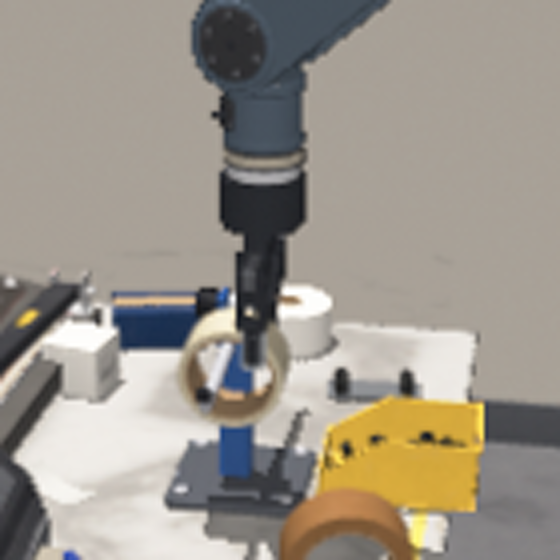

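>>> step_arm(commands=[[-0.01, 0, 0, 0], [-0.03, 0, 0, 0], [-0.07, 0, 0, 0], [-0.11, 0, 0, 0], [-0.13, -0.02, -0.03, 0], [-0.13, -0.05, -0.07, 0], [-0.13, -0.08, -0.1, 0]])

```text
t: 6.65
tcp_pos: [0.4412, 0.0485, 0.2934]
tool_rot: [0.5, 0.498, -0.497, 0.505]
force: [-0.1, 0.2, -0.3]
finger_gap: 0.746
```

Run:
```python
from h import *
p=gr((.409,.134),-79.3,-.027,.17); print(p);go(p,-79.3)
s=optics.snapshot('side');t=optics.snapshot('top')
cv2.imwrite('pics/side7.png',s[:,:,::-1]);cv2.imwrite('pics/top7.png',t[:,:,::-1]);crop(s,200,80,340,220,4,'pics/s7.png');crop(t,200,150,400,250,4,'pics/t7.png')
```

```text
[0.38246945 0.128987   0.17      ]
t 6.65 tcp [0.4412 0.0485 0.2934] ang -89.7 F [-0.05  0.23 -0.26] gap 63.7 
 -> shift [ 0.1225 -0.0594 -0.0812] turn -0.181 rows 4
```

View pics/s7.png

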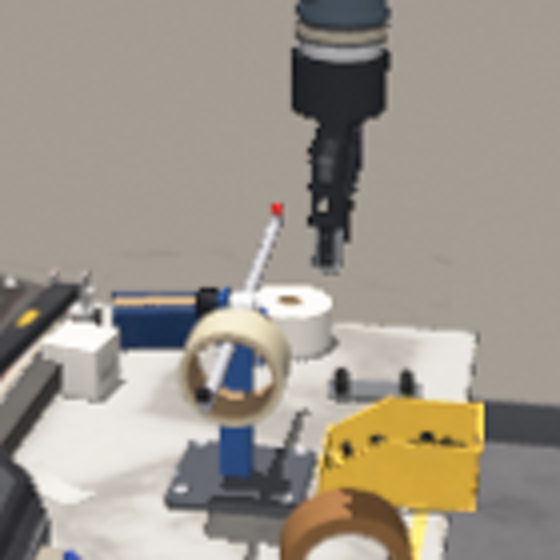

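View pics/t7.png

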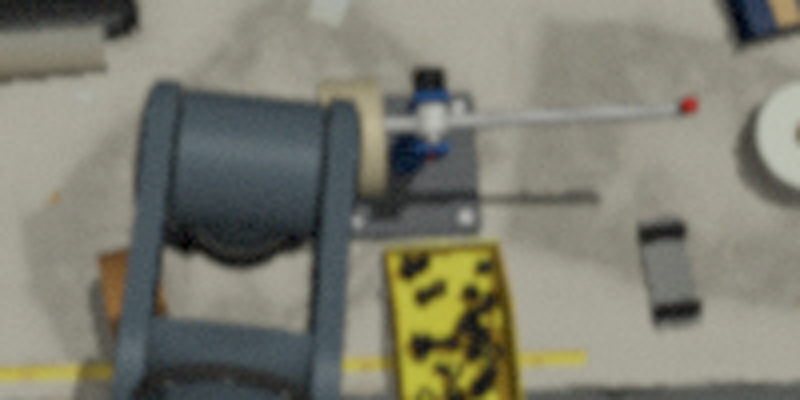

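```bash
cat >> h.py <<'E'
from scipy.optimize import least_squares
BX=np.array([.9999,.0137,0])
def bp(y,z,th,x=0): return BM+BX*x+BY*(y*np.cos(th)-z*np.sin(th))+np.array([0,0,1])*(z*np.cos(th)+y*np.sin(th))
REF={'Ls':np.array([250.272,175.171]),'Rs':np.array([268.501,134.395]),'Lt':np.array([244.964,181.907]),'Rt':np.array([371.147,176.627])}
def pk(k,th): return proj('side' if k[1]=='s' else 'top',bp(.199 if k[0]=='L' else -.199,.013,th))[0]
def knob(im,k,th=0,w=4):
    e=REF[k]+pk(k,th)-pk(k,0); x,y=np.round(e).astype(int); kind='dark' if k[0]=='L' else 'red'
    return wc(im,(x-w,y-w,x+w+1,y+w+1),kind)
def tilt(im,keys=('Ls','Rs'),verbose=1):
    est={}
    for k in keys:
        best=None
        for th0 in np.arange(-.34,.35,.02):
            try:
                w=knob(im,k,th0,2 if k[0]=='L' else 4)
            except Exception: continue
            if np.isnan(w).any(): continue
            th=least_squares(lambda q:(REF[k]+pk(k,q[0])-pk(k,0)-w),[th0]).x[0]
            res=np.abs(REF[k]+pk(k,th)-pk(k,0)-w).max()
            if best is None or abs(th-th0)+res*.05<best[2]: best=(th,res,abs(th-th0)+res*.05,w)
        est[k]=best
    if verbose: print({k:(None if v is None else (round(v[0],4),'res',round(v[1],2),v[3].round(1))) for k,v in est.items()})
    return est
E
python3 - <<'E'
from h import *
s=cv2.imread('pics/side7.png')[:,:,::-1];tilt(s,('Ls','Rs'))
s=cv2.imread('pics/side0.png')[:,:,::-1];tilt(s,('Ls','Rs'))
t=cv2.imread('pics/top7.png')[:,:,::-1]; print(wc(t,(364,168,380,184),'red'))
m=rollmask(t,(280,165,300,205),'clear'); c=np.where(m.any(0))[0]; print(c, m[:,c].sum(0)); 
for u in range(290,300): print(u,t[190,u])
E
```

```text
{'Ls': (np.float64(-0.0575), 'res', np.float64(0.03), array([250.3, 178.4])), 'Rs': (np.float64(-0.0614), 'res', np.float64(0.07), array([268.6, 131.6]))}
{'Ls': (np.float64(0.3174), 'res', np.float64(0.17), array([250.9, 156.2])), 'Rs': (np.float64(0.0), 'res', np.float64(0.0), array([268.5, 134.4]))}
[371.94650206 175.83950617]
[280 281 282 283 284 285 286 287 288 289 290 291 292 293 294 295 296] [ 5  6  6  4  5  5  5  5  5  8 29 29 30 29 29 24 10]
290 [112 109  91]
291 [143 135 108]
292 [152 144 118]
293 [154 144 117]
294 [150 142 114]
295 [142 134 109]
296 [103  97  79]
297 [51 52 46]
298 [29 24 40]
299 [21 35 50]h.py:22: RuntimeWarning: invalid value encountered in divide
  yy,xx=np.mgrid[y0:y1,x0:x1]; return np.array([(w*xx).sum(),(w*yy).sum()])/w.sum()
```

The red knob gives a tilt of -0.060 rad with clear 1 hanging near 62 mm, so its moment is about 0.081 N m. Next is brown.

>>> step_arm(commands=[[0.02, -0.03, -0.04, -0.09], [0.04, -0.059, -0.081, -0.181], [0.08, -0.059, -0.081, -0.181], [0.122, -0.059, -0.081, -0.181], [0.122, -0.059, -0.081, -0.181], [0.122, -0.059, -0.081, -0.181]], jaw=0.085)

```text
t: 7.25
tcp_pos: [0.3712, 0.1319, 0.1669]
tool_rot: [0.446, 0.548, -0.452, 0.544]
force: [-0.8, -1.2, 0.5]
finger_gap: 0.999
```

Run:
```python
from h import *
p=gr((.409,.134),-79.3,-.027,.078); print(p);go(p,-79.3)
```

```text
[0.38246945 0.128987   0.078     ]
t 7.25 tcp [0.3712 0.1319 0.1669] ang -78.9 F [-0.76 -1.18  0.53] gap 85.4 
 -> shift [0.0888 0.0114 0.005 ] turn 0.007 rows 3
```

>>> step_arm(commands=[[0.01, 0.011, 0.005, 0.007], [0.02, 0.011, 0.005, 0.007], [0.05, 0.011, 0.005, 0.007], [0.089, 0.011, 0.005, 0.007], [0.089, 0.011, 0.005, 0.007], [0.089, 0.011, 0.005, 0.007]])

```text
t: 7.75
tcp_pos: [0.3819, 0.1285, 0.0769]
tool_rot: [0.447, 0.548, -0.455, 0.541]
force: [-0.1, 0.8, 0.9]
finger_gap: 0.993
```

Run:
```python
from h import *
p=gr((.409,.134),-79.3,-.027,.078); print(p);go(p,-79.3)
s=optics.snapshot('side')
cv2.imwrite('pics/side8.png',s[:,:,::-1]);crop(s,220,130,340,250,4,'pics/s8.png')
tilt(s,('Rs',))
```

```text
[0.38246945 0.128987   0.078     ]
t 7.75 tcp [0.3819 0.1285 0.0769] ang -79.3 F [-0.1   0.85  0.93] gap 84.8 
 -> shift [-0.0011  0.0006 -0.0004] turn -0.001 rows 1
{'Rs': (np.float64(-0.0612), 'res', np.float64(0.08), array([268.6, 131.6]))}h.py:22: RuntimeWarning: invalid value encountered in divide
  yy,xx=np.mgrid[y0:y1,x0:x1]; return np.array([(w*xx).sum(),(w*yy).sum()])/w.sum()
```

View pics/s8.png

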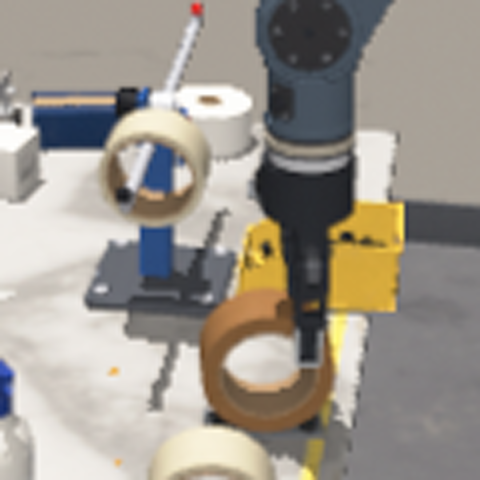

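>>> step_arm(commands=[[0, 0, 0, 0], [0, 0, 0, 0], [0, 0, 0, 0], [0, 0, 0, 0], [0, 0, 0, 0], [0, 0, 0, 0]], jaw=0.03, grip_force=70)

```text
t: 8.3
tcp_pos: [0.3847, 0.1287, 0.0812]
tool_rot: [0.45, 0.545, -0.452, 0.544]
force: [-0.8, -2.1, 12.7]
finger_gap: 0.551
```

>>> step_arm(commands=[[-0.02, 0, 0, 0], [-0.06, 0, 0, 0], [-0.1, 0, 0, 0], [-0.14, 0, 0, 0], [-0.18, 0, 0, 0], [-0.18, 0, 0, 0], [-0.18, 0, 0, 0]])

```text
t: 8.88
tcp_pos: [0.3861, 0.1292, 0.2642]
tool_rot: [0.452, 0.543, -0.45, 0.546]
force: [-0.0, 0.8, -2.9]
finger_gap: 0.552
```

Run:
```python
from h import *
go((.515,-.385,.25),-89.2)
s=optics.snapshot('side')
cv2.imwrite('pics/side9.png',s[:,:,::-1]);crop(s,220,90,340,230,4,'pics/s9.png')
for i in range(4): optics.snapshot('top'); print(telemetry.sense()['force'].round(2))
```

```text
t 8.88 tcp [0.3861 0.1292 0.2642] ang -79.3 F [-0.02  0.77 -2.95] gap 47.1 
 -> shift [0.0157 0.0309 0.5292] turn 0.173 rows 13
[-0.2  -0.37 -3.05]
[-0.69 -1.06 -3.44]
[-0.77 -0.16 -3.46]
[-0.09 -0.16 -3.23]
```

View pics/s9.png

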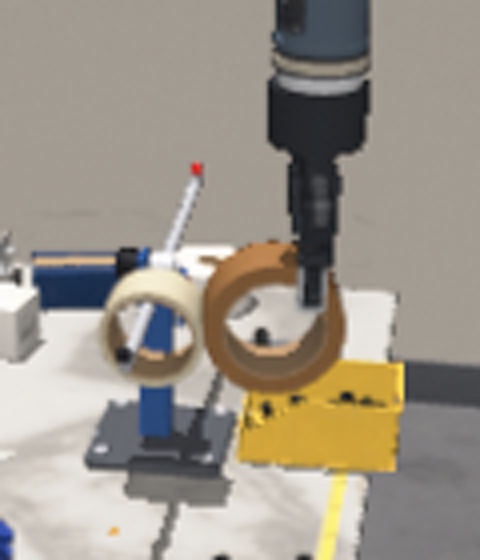

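>>> step_arm(commands=[[-0.01, -0.074, 0.393, 0.04], [-0.015, -0.074, 0.393, 0.08], [-0.015, -0.074, 0.393, 0.12], [-0.015, -0.074, 0.393, 0.173], [-0.015, -0.074, 0.393, 0.173], [-0.015, -0.074, 0.393, 0.173], [-0.015, -0.074, 0.393, 0.173], [-0.015, -0.074, 0.393, 0.173]])

```text
t: 9.8
tcp_pos: [0.383, -0.2056, 0.2714]
tool_rot: [0.494, 0.506, -0.499, 0.5]
force: [1.5, 0.2, -1.9]
finger_gap: 0.55
```

Run:
```python
from h import *
go((.515,-.385,.25),-89.2)
```

```text
t 9.8 tcp [ 0.383  -0.2056  0.2714] ang -89.3 F [ 1.46  0.25 -1.95] gap 47.0 
 -> shift [0.0199 0.1299 0.1811] turn -0.001 rows 6
```

>>> step_arm(commands=[[0, 0, 0.06, 0], [0, 0.01, 0.12, 0], [0, 0.02, 0.16, 0], [0, 0.05, 0.19, 0], [0, 0.1, 0.19, 0], [0.01, 0.13, 0.19, 0], [0.02, 0.13, 0.19, 0], [0.02, 0.13, 0.19, 0]])

```text
t: 10.47
tcp_pos: [0.5177, -0.3938, 0.2439]
tool_rot: [0.494, 0.508, -0.498, 0.499]
force: [-0.1, -0.1, -3.9]
finger_gap: 0.553
```

Run:
```python
from h import *
go((.515,-.39,.25),-89.2)
s=optics.snapshot('side');t=optics.snapshot('top')
cv2.imwrite('pics/side10.png',s[:,:,::-1]);cv2.imwrite('pics/top10.png',t[:,:,::-1])
tc=telemetry.sense()['tcp_pos']; c=tc+[.0265,0.001,.066-.0812]
ov('pics/side10.png','pics/ov10.png',c,.055,-89.2,(220,90,320,190),7)
crop(t,300,140,420,240,5,'pics/t10.png')
for i in range(4): optics.snapshot('top'); print(telemetry.sense()['force'].round(2))
```

```text
t 10.47 tcp [ 0.5177 -0.3938  0.2439] ang -89.2 F [-0.13 -0.1  -3.91] gap 47.3 
 -> shift [-0.0061 -0.0027 -0.0039] turn 0.0 rows 1
[-0.71 -0.92 -2.59]
[-0.09 -0.34 -2.54]
[-0.28  0.   -3.13]
[ 0.05  0.56 -2.97]
```

View pics/ov10.png

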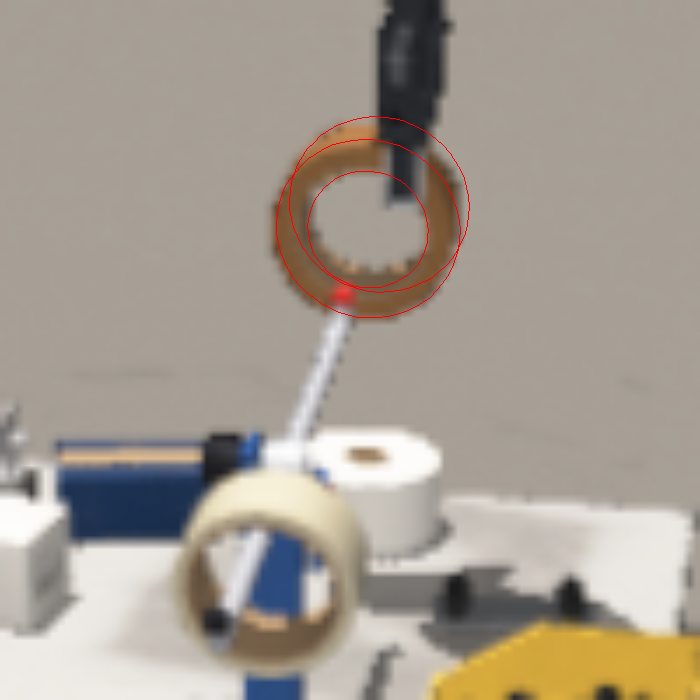

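View pics/t10.png

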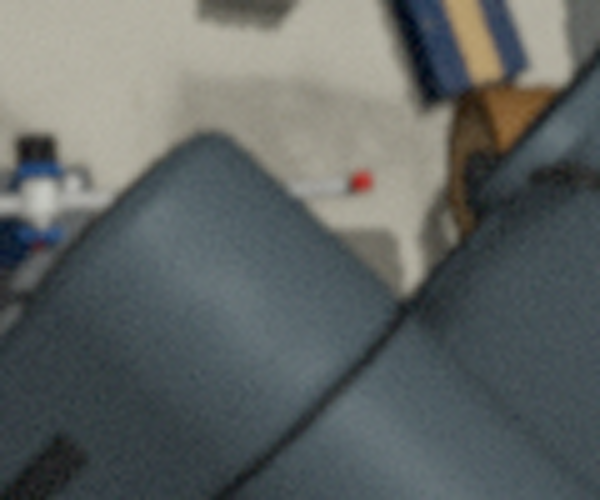

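>>> step_arm(commands=[[0.025, 0, 0, 0], [0.025, 0, 0, 0], [0.025, 0, 0, 0], [0.025, 0, -0.03, 0], [0.025, 0, -0.06, 0], [0.025, 0, -0.09, 0], [0.025, 0, -0.12, 0], [0.025, 0, -0.12, 0]])

```text
t: 11.43
tcp_pos: [0.5113, -0.2674, 0.2264]
tool_rot: [0.494, 0.509, -0.498, 0.499]
force: [-1.1, 0.6, -2.9]
finger_gap: 0.55
```

Run:
```python
from h import *
go((.5157,-.1965,.21),-89.2)
s=optics.snapshot('side')
cv2.imwrite('pics/side11.png',s[:,:,::-1])
crop(s,220,90,320,190,6,'pics/s11.png'); tilt(s,('Ls','Rs'))
```

```text
t 11.43 tcp [ 0.5113 -0.2674  0.2264] ang -89.1 F [-1.07  0.56 -2.88] gap 46.9 
 -> shift [ 0.0168  0.0058 -0.0707] turn 0.002 rows 2
{'Ls': (np.float64(-0.0574), 'res', np.float64(0.03), array([250.3, 178.4])), 'Rs': (np.float64(-0.0612), 'res', np.float64(0.08), array([268.6, 131.6]))}h.py:22: RuntimeWarning: invalid value encountered in divide
  yy,xx=np.mgrid[y0:y1,x0:x1]; return np.array([(w*xx).sum(),(w*yy).sum()])/w.sum()
```

View pics/s11.png

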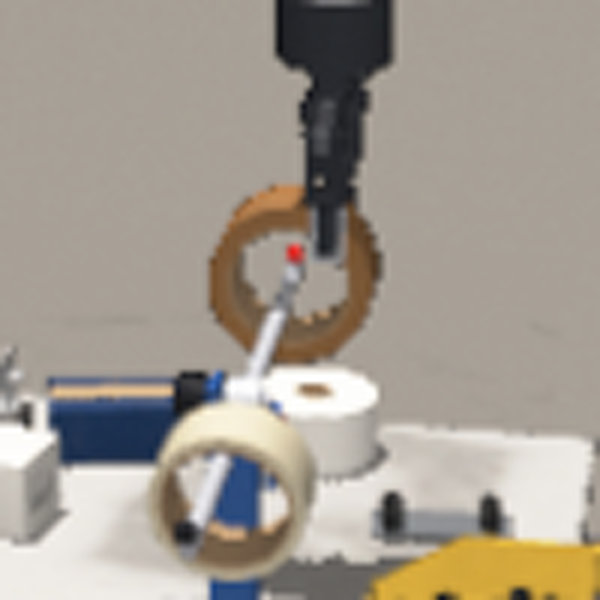

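>>> step_arm(commands=[[0.01, 0.003, -0.035, 0], [0.017, 0.006, -0.07, 0], [0.017, 0.006, -0.07, 0], [0.017, 0.006, -0.07, 0], [0.03, 0.006, -0.07, 0], [0.045, 0.006, -0.07, 0], [0.055, 0.006, -0.07, 0], [0.055, 0.006, -0.07, 0]])

```text
t: 12.15
tcp_pos: [0.516, -0.2016, 0.1708]
tool_rot: [0.494, 0.507, -0.499, 0.5]
force: [-0.4, 0.7, -2.1]
finger_gap: 0.555
```

Run:
```python
from h import *
go((.5157,-.1965,.16),-89.2)
s=optics.snapshot('side')
cv2.imwrite('pics/side12.png',s[:,:,::-1])
crop(s,220,90,320,190,6,'pics/s12.png'); tilt(s,('Ls','Rs'))
```

```text
t 12.15 tcp [ 0.516  -0.2016  0.1708] ang -89.2 F [-0.41  0.7  -2.14] gap 47.4 
 -> shift [ 0.0108 -0.0001 -0.0051] turn 0.0 rows 1
{'Ls': (np.float64(0.0225), 'res', np.float64(0.21), array([250.1, 173.9])), 'Rs': None}h.py:22: RuntimeWarning: invalid value encountered in divide
  yy,xx=np.mgrid[y0:y1,x0:x1]; return np.array([(w*xx).sum(),(w*yy).sum()])/w.sum()
```

View pics/s12.png

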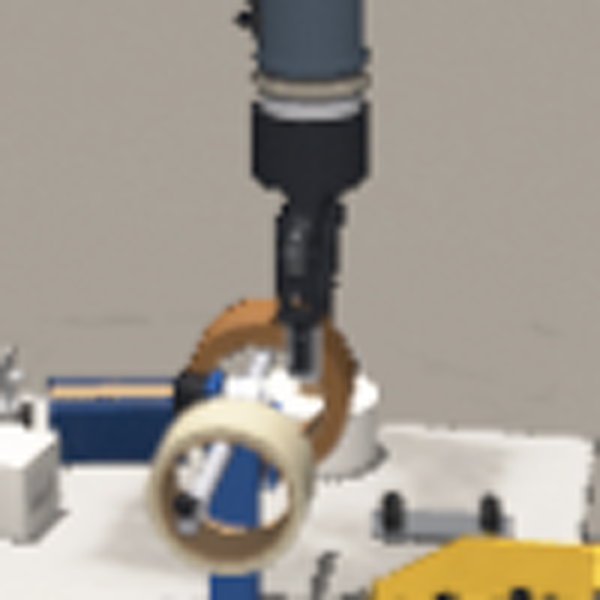

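>>> step_arm(commands=[[0.004, 0, 0, 0], [0.008, 0, 0, 0], [0.012, 0, 0, 0], [0.012, 0, 0, 0]])

```text
t: 12.53
tcp_pos: [0.5164, -0.202, 0.1595]
tool_rot: [0.494, 0.507, -0.499, 0.501]
force: [-1.4, -0.3, 0.2]
finger_gap: 0.553
```

Run:
```python
from h import *
go((.5157,-.1965,.16),-89.2)
s=optics.snapshot('side')
cv2.imwrite('pics/side13.png',s[:,:,::-1]); tilt(s,('Ls','Rs'))
for i in range(3): optics.snapshot('top'); print(telemetry.sense()['force'].round(2))
```

```text
t 12.53 tcp [ 0.5164 -0.202   0.1595] ang -89.2 F [-1.36 -0.28  0.24] gap 47.3 
 -> shift [-0.0005 -0.0006 -0.0056] turn 0.0 rows 1
{'Ls': (np.float64(0.1693), 'res', np.float64(0.16), array([250.4, 165.2])), 'Rs': None}
[-0.62 -1.28  0.12]
[-1.24 -2.3   0.21]
[-1.94 -1.71  1.22]h.py:22: RuntimeWarning: invalid value encountered in divide
  yy,xx=np.mgrid[y0:y1,x0:x1]; return np.array([(w*xx).sum(),(w*yy).sum()])/w.sum()
```

The vertical force has dropped to about 0, so the bar carries the weight. I'll release.

>>> step_arm(commands=[[0, 0, 0, 0], [0, 0, 0, 0], [0, 0, 0, 0], [0, 0, 0, 0]], jaw=0.066)

```text
t: 13.07
tcp_pos: [0.5165, -0.2018, 0.1599]
tool_rot: [0.494, 0.507, -0.499, 0.501]
force: [-0.1, 0.3, -0.0]
finger_gap: 0.775
```

Run:
```python
from h import *
go((.5157,-.1965,.16),-89.2)
s=optics.snapshot('side')
cv2.imwrite('pics/side14.png',s[:,:,::-1]); tilt(s,('Ls','Rs')); crop(s,220,90,320,190,6,'pics/s14.png')
```

```text
t 13.07 tcp [ 0.5165 -0.2018  0.1599] ang -89.2 F [-0.1   0.35 -0.03] gap 66.2 
 -> shift [-0.0001 -0.0008 -0.0053] turn 0.001 rows 1
{'Ls': (np.float64(0.1421), 'res', np.float64(0.34), array([250.1, 166.9])), 'Rs': (np.float64(0.148), 'res', np.float64(0.49), array([268.9, 141.3]))}h.py:22: RuntimeWarning: invalid value encountered in divide
  yy,xx=np.mgrid[y0:y1,x0:x1]; return np.array([(w*xx).sum(),(w*yy).sum()])/w.sum()
```

View pics/s14.png

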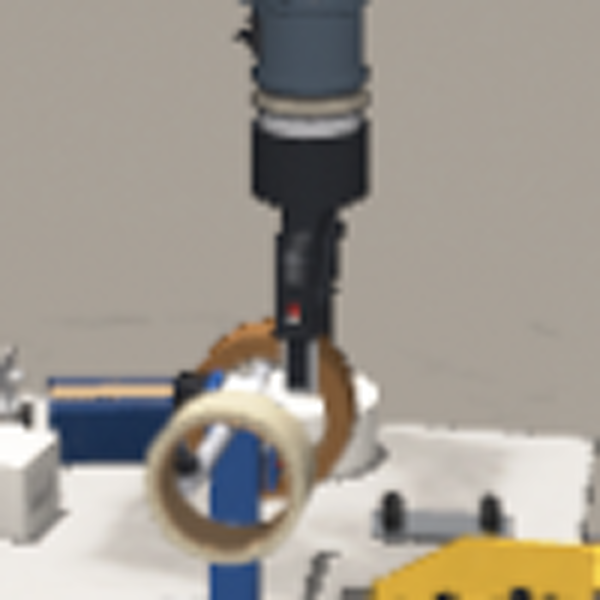

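>>> step_arm(commands=[[-0.01, 0, 0, 0], [-0.03, 0, 0, 0], [-0.07, 0, 0, 0], [-0.11, 0, 0, 0], [-0.14, -0.02, -0.02, 0], [-0.14, -0.04, -0.08, 0], [-0.14, -0.06, -0.14, 0], [-0.14, -0.08, -0.2, 0]])

```text
t: 13.78
tcp_pos: [0.4559, -0.0633, 0.3022]
tool_rot: [0.495, 0.505, -0.499, 0.501]
force: [1.5, 0.7, -0.5]
finger_gap: 0.77
```

Run:
```python
from h import *
p=gr((.4272,.326),-81.5,-.027,.17); print(p); go(p,-81.5)
s=optics.snapshot('side');t=optics.snapshot('top')
cv2.imwrite('pics/side15.png',s[:,:,::-1]); tilt(s,('Ls','Rs')); crop(s,220,90,320,190,6,'pics/s15.png');cv2.imwrite('pics/top15.png',t[:,:,::-1]);crop(t,200,150,400,250,4,'pics/t15.png')
```

```text
[0.40049657 0.32200915 0.17      ]
t 13.78 tcp [ 0.4559 -0.0633  0.3022] ang -89.3 F [ 1.51  0.67 -0.5 ] gap 65.8 
 -> shift [ 0.1327 -0.0493 -0.3859] turn -0.135 rows 10
{'Ls': (np.float64(0.1429), 'res', np.float64(0.33), array([250.2, 166.8])), 'Rs': (np.float64(0.1379), 'res', np.float64(0.08), array([268.3, 140.8]))}h.py:22: RuntimeWarning: invalid value encountered in divide
  yy,xx=np.mgrid[y0:y1,x0:x1]; return np.array([(w*xx).sum(),(w*yy).sum()])/w.sum()
```

View pics/s15.png

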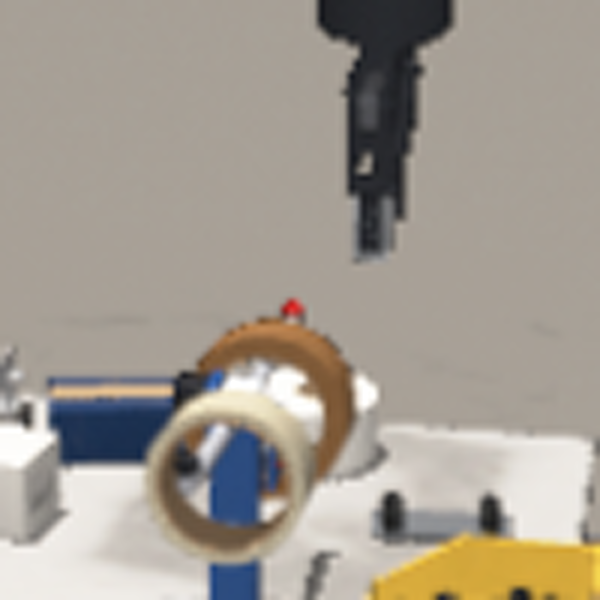

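View pics/t15.png

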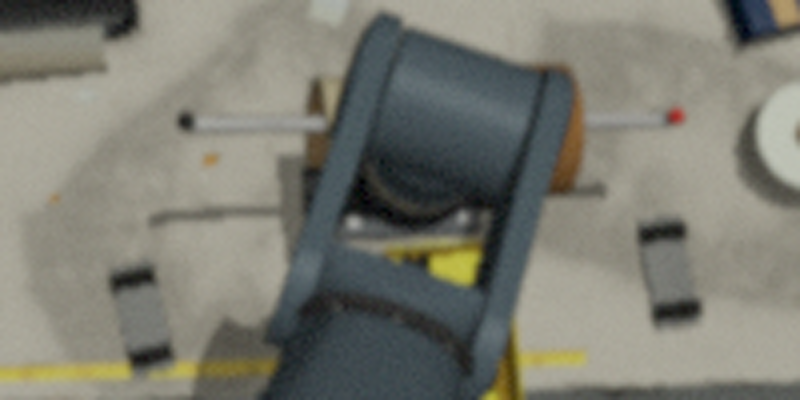

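>>> step_arm(commands=[[0, -0.049, -0.386, 0], [0, -0.049, -0.386, -0.03], [0, -0.049, -0.386, -0.06], [0.01, -0.049, -0.386, -0.1], [0.02, -0.049, -0.386, -0.135], [0.05, -0.049, -0.386, -0.135], [0.09, -0.049, -0.386, -0.135], [0.13, -0.049, -0.386, -0.135]], jaw=0.085)

```text
t: 14.55
tcp_pos: [0.4089, 0.2523, 0.2436]
tool_rot: [0.46, 0.541, -0.459, 0.534]
force: [-0.7, 0.4, -0.1]
finger_gap: 0.996
```

Run:
```python
from h import *
p=gr((.4272,.326),-81.5,-.027,.068); print(p); go(p,-81.5)
```

```text
[0.40049657 0.32200915 0.068     ]
t 14.55 tcp [0.4089 0.2523 0.2436] ang -81.1 F [-0.66  0.37 -0.09] gap 85.0 
 -> shift [ 0.1761  0.0034 -0.0689] turn 0.008 rows 5
```

>>> step_arm(commands=[[0.02, 0.003, -0.04, 0.008], [0.05, 0.003, -0.069, 0.008], [0.08, 0.003, -0.069, 0.008], [0.1, 0.003, -0.069, 0.008], [0.12, 0.003, -0.069, 0.008], [0.12, 0.003, -0.069, 0.008]])

```text
t: 15.05
tcp_pos: [0.3987, 0.3208, 0.1211]
tool_rot: [0.459, 0.54, -0.464, 0.532]
force: [0.5, -0.0, -0.2]
finger_gap: 0.995
```

Run:
```python
from h import *
p=gr((.4272,.326),-81.5,-.027,.068); print(p); go(p,-81.5)
s=optics.snapshot('side'); tilt(s); crop(s,220,90,320,190,6,'pics/s16.png')
```

```text
[0.40049657 0.32200915 0.068     ]
t 15.05 tcp [0.3987 0.3208 0.1211] ang -81.5 F [ 0.5  -0.02 -0.15] gap 85.0 
 -> shift [ 0.0531  0.0026 -0.0006] turn 0.0 rows 2
{'Ls': (np.float64(0.1494), 'res', np.float64(0.23), array([250.3, 166.4])), 'Rs': None}h.py:22: RuntimeWarning: invalid value encountered in divide
  yy,xx=np.mgrid[y0:y1,x0:x1]; return np.array([(w*xx).sum(),(w*yy).sum()])/w.sum()
```

>>> step_arm(commands=[[0.03, 0.002, 0, 0], [0.053, 0.002, 0, 0], [0.053, 0.002, 0, 0], [0.053, 0.002, 0, 0]])

```text
t: 15.43
tcp_pos: [0.4018, 0.3216, 0.0705]
tool_rot: [0.461, 0.539, -0.463, 0.532]
force: [0.2, 0.3, -0.4]
finger_gap: 0.994
```

>>> step_arm(commands=[[0, 0, 0, 0], [0, 0, 0, 0], [0, 0, 0, 0], [0, 0, 0, 0], [0, 0, 0, 0], [0, 0, 0, 0]], jaw=0.03, grip_force=50)

```text
t: 15.93
tcp_pos: [0.4029, 0.3221, 0.0724]
tool_rot: [0.462, 0.539, -0.461, 0.533]
force: [-0.5, -1.1, 5.7]
finger_gap: 0.554
```

>>> step_arm(commands=[[-0.02, 0, 0, 0], [-0.06, 0, 0, 0], [-0.1, 0, 0, 0], [-0.14, 0, 0, 0], [-0.18, 0, 0, 0], [-0.22, 0, 0, 0], [-0.22, 0, 0, 0], [-0.22, 0, 0, 0]])

```text
t: 16.6
tcp_pos: [0.4054, 0.3214, 0.2957]
tool_rot: [0.464, 0.538, -0.459, 0.534]
force: [-0.5, -0.3, -1.3]
finger_gap: 0.554
```

Run:
```python
from h import *
go((.512,.19,.29),-89.2)
s=optics.snapshot('side'); tilt(s); crop(s,200,90,340,230,4,'pics/s17.png')
f=[]
for i in range(8): t=optics.snapshot('top'); f.append(telemetry.sense()['force'])
f=np.array(f); print(f.mean(0),f.std(0)); cv2.imwrite('pics/top17.png',t[:,:,::-1]); crop(t,200,150,400,250,4,'pics/t17.png')
```

```text
t 16.6 tcp [0.4054 0.3214 0.2957] ang -81.5 F [-0.51 -0.33 -1.31] gap 47.3 
 -> shift [0.0046 0.0859 0.1458] turn 0.135 rows 5
{'Ls': (np.float64(0.1504), 'res', np.float64(0.27), array([250.2, 166.4])), 'Rs': (np.float64(0.1396), 'res', np.float64(0.05), array([268.4, 140.9]))}
[-0.11910417  0.0961699  -1.36974914] [0.73388436 0.29082727 0.44175112]h.py:22: RuntimeWarning: invalid value encountered in divide
  yy,xx=np.mgrid[y0:y1,x0:x1]; return np.array([(w*xx).sum(),(w*yy).sum()])/w.sum()
```

View pics/s17.png

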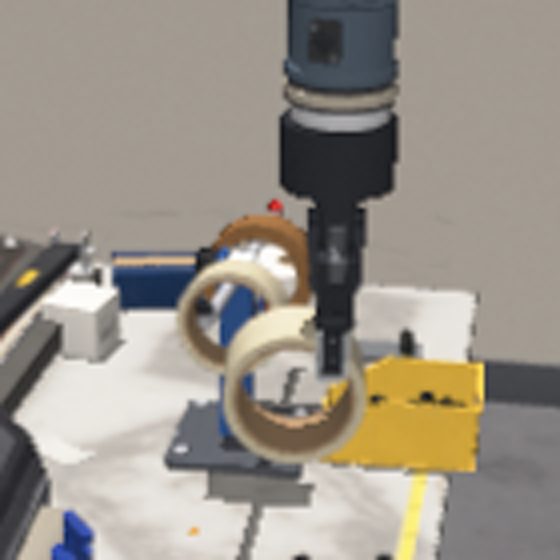

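View pics/t17.png

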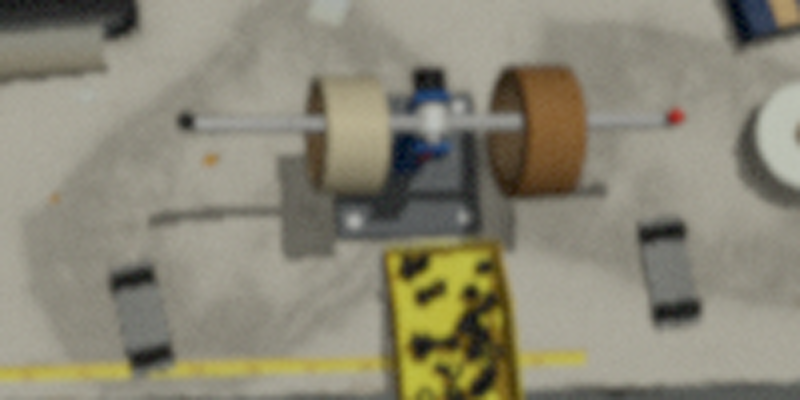

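Lifted weight is about 1.37 N. Balancing the +0.14 rad tilt needs about 0.20 N m, so the roll should hang about 145 mm from the pivot. I'll move to the left tip now.

>>> step_arm(commands=[[0, 0.01, 0.04, 0.03], [0, 0.03, 0.08, 0.07], [0, 0.05, 0.12, 0.1], [0, 0.07, 0.15, 0.135], [0, 0.09, 0.165, 0.135], [0.01, 0.09, 0.165, 0.135], [0.01, 0.09, 0.165, 0.135]])

```text
t: 17.63
tcp_pos: [0.5172, 0.1696, 0.2774]
tool_rot: [0.495, 0.507, -0.499, 0.498]
force: [-1.4, 0.1, -1.1]
finger_gap: 0.552
```

Run:
```python
from h import *
go((.514,.17,.236),-89.2)
s=optics.snapshot('side'); cv2.imwrite('pics/side18.png',s[:,:,::-1])
tc=telemetry.sense()['tcp_pos']; c=tc+[.0246,0,-.0144]
ov('pics/side18.png','pics/ov18.png',c,.048,-89.2,(220,100,320,200),6); tilt(s)
```

```text
t 17.63 tcp [0.5172 0.1696 0.2774] ang -89.4 F [-1.36  0.12 -1.08] gap 47.1 
 -> shift [ 0.0415 -0.0027 -0.0003] turn -0.004 rows 1
{'Ls': (np.float64(0.14), 'res', np.float64(0.4), array([250.1, 167. ])), 'Rs': (np.float64(0.1397), 'res', np.float64(0.05), array([268.4, 140.9]))}h.py:22: RuntimeWarning: invalid value encountered in divide
  yy,xx=np.mgrid[y0:y1,x0:x1]; return np.array([(w*xx).sum(),(w*yy).sum()])/w.sum()
```

View pics/ov18.png

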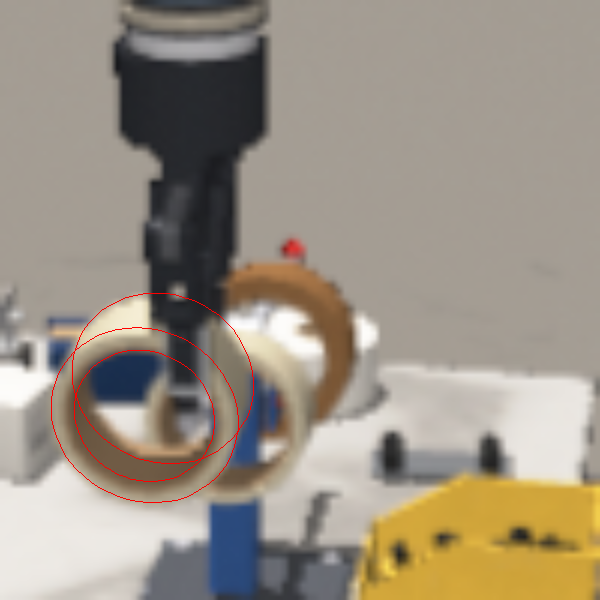

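>>> step_arm(commands=[[0.03, -0.003, 0, 0], [0.041, -0.003, 0, 0], [0.041, -0.003, 0, 0], [0.041, -0.003, 0, 0], [0.041, -0.003, 0.03, 0], [0.041, -0.003, 0.05, 0], [0.041, -0.003, 0.07, 0], [0.041, -0.003, 0.07, 0]])

```text
t: 18.35
tcp_pos: [0.5144, 0.0985, 0.2382]
tool_rot: [0.495, 0.506, -0.499, 0.499]
force: [0.6, 0.3, -1.5]
finger_gap: 0.551
```

Run:
```python
from h import *
go((.5144,.0385,.23),-89.2)
s=optics.snapshot('side'); cv2.imwrite('pics/side19.png',s[:,:,::-1]);tilt(s)
crop(s,220,100,320,200,6,'pics/s19.png')
```

```text
t 18.35 tcp [0.5144 0.0985 0.2382] ang -89.4 F [ 0.65  0.27 -1.51] gap 47.0 
 -> shift [ 0.008  -0.0005  0.06  ] turn -0.003 rows 2
{'Ls': (np.float64(0.1526), 'res', np.float64(0.4), array([250.1, 166.2])), 'Rs': (np.float64(0.1397), 'res', np.float64(0.05), array([268.4, 140.9]))}h.py:22: RuntimeWarning: invalid value encountered in divide
  yy,xx=np.mgrid[y0:y1,x0:x1]; return np.array([(w*xx).sum(),(w*yy).sum()])/w.sum()
```

View pics/s19.png

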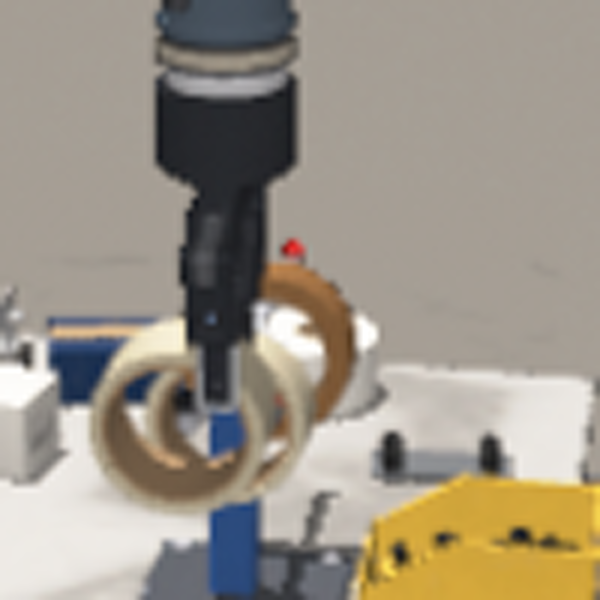

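>>> step_arm(commands=[[0.003, 0, 0.02, 0], [0.006, 0, 0.04, 0], [0.008, 0, 0.06, 0], [0.008, 0, 0.06, 0], [0.02, 0, 0.06, 0], [0.035, 0, 0.06, 0], [0.045, 0, 0.06, 0], [0.045, 0, 0.06, 0]])

```text
t: 19.07
tcp_pos: [0.5133, 0.0415, 0.1916]
tool_rot: [0.495, 0.508, -0.499, 0.498]
force: [-0.6, -0.2, -1.0]
finger_gap: 0.55
```

Run:
```python
from h import *
go((.5144,.0385,.17),-89.2)
s=optics.snapshot('side'); cv2.imwrite('pics/side20.png',s[:,:,::-1]);tilt(s)
crop(s,220,100,320,200,6,'pics/s20.png')
```

```text
t 19.07 tcp [0.5133 0.0415 0.1916] ang -89.3 F [-0.59 -0.23 -0.99] gap 47.0 
 -> shift [0.0215 0.0014 0.0031] turn -0.002 rows 1
{'Ls': (np.float64(0.1113), 'res', np.float64(0.05), array([250.4, 168.7])), 'Rs': (np.float64(0.1054), 'res', np.float64(0.17), array([268.2, 139.2]))}h.py:22: RuntimeWarning: invalid value encountered in divide
  yy,xx=np.mgrid[y0:y1,x0:x1]; return np.array([(w*xx).sum(),(w*yy).sum()])/w.sum()
```

View pics/s20.png

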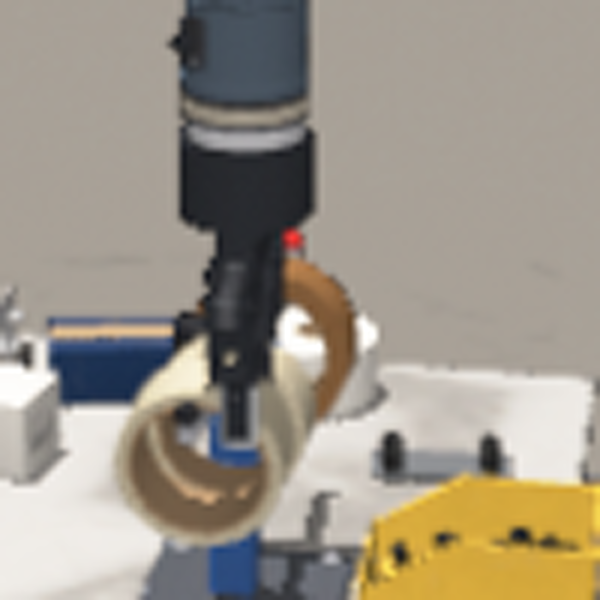

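>>> step_arm(commands=[[0.005, 0.001, 0.002, 0], [0.01, 0.001, 0.002, 0], [0.015, 0.001, 0.002, 0], [0.019, 0.001, 0.002, 0], [0.019, 0.001, 0.002, 0], [0.019, 0.001, 0.002, 0]])

```text
t: 19.62
tcp_pos: [0.5143, 0.0393, 0.1731]
tool_rot: [0.495, 0.508, -0.499, 0.498]
force: [-0.7, 0.8, 0.2]
finger_gap: 0.552
```

Run:
```python
from h import *
go((.5144,.0385,.17),-89.2)
s=optics.snapshot('side'); cv2.imwrite('pics/side21.png',s[:,:,::-1]);tilt(s)
for i in range(4): optics.snapshot('top'); print(telemetry.sense()['force'].round(2))
```

```text
t 19.62 tcp [0.5143 0.0393 0.1731] ang -89.3 F [-0.72  0.84  0.23] gap 47.2 
 -> shift [0.0031 0.0001 0.0008] turn -0.002 rows 1
{'Ls': (np.float64(0.0208), 'res', np.float64(0.04), array([250.3, 174. ])), 'Rs': None}
[ 0.27 -0.31 -1.08]
[-0.17  0.09 -0.14]
[ 0.42  0.12 -0.27]
[-0.13 -0.56 -0.62]h.py:22: RuntimeWarning: invalid value encountered in divide
  yy,xx=np.mgrid[y0:y1,x0:x1]; return np.array([(w*xx).sum(),(w*yy).sum()])/w.sum()
```

>>> step_arm(commands=[[0, 0, 0, 0], [0, 0, 0, 0], [0, 0, 0, 0], [0, 0, 0, 0]], jaw=0.066)

```text
t: 20.2
tcp_pos: [0.5147, 0.0393, 0.1736]
tool_rot: [0.495, 0.507, -0.499, 0.499]
force: [0.2, -0.5, 0.4]
finger_gap: 0.776
```

>>> step_arm(commands=[[-0.01, 0, 0, 0], [-0.03, 0, 0, 0], [-0.07, 0, 0, 0], [-0.11, 0, 0, 0], [-0.14, -0.02, 0, 0], [-0.16, -0.07, 0, 0], [-0.16, -0.1, 0, 0], [-0.16, -0.1, 0, 0]])

```text
t: 20.87
tcp_pos: [0.4085, 0.0386, 0.3359]
tool_rot: [0.494, 0.509, -0.5, 0.497]
force: [-0.7, -0.1, -0.7]
finger_gap: 0.773
```

Run:
```python
from h import *
go((.5144,.0385,.17),-89.2)
s=optics.snapshot('side'); cv2.imwrite('pics/side22.png',s[:,:,::-1]);tilt(s)
t=optics.snapshot('top'); crop(s,220,100,320,200,6,'pics/s22.png'); crop(t,200,150,400,250,4,'pics/t22.png'); cv2.imwrite('pics/top22.png',t[:,:,::-1])
```

```text
t 20.87 tcp [0.4085 0.0386 0.3359] ang -89.3 F [-0.73 -0.13 -0.73] gap 66.0 
 -> shift [0.164  0.1088 0.0024] turn -0.002 rows 5
{'Ls': (np.float64(0.0278), 'res', np.float64(0.05), array([250.2, 173.6])), 'Rs': (np.float64(0.0225), 'res', np.float64(0.05), array([268.4, 135.4]))}h.py:22: RuntimeWarning: invalid value encountered in divide
  yy,xx=np.mgrid[y0:y1,x0:x1]; return np.array([(w*xx).sum(),(w*yy).sum()])/w.sum()
```

View pics/s22.png

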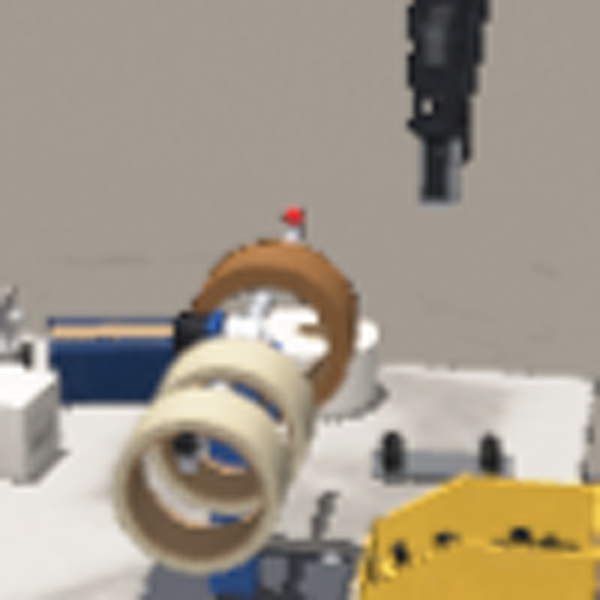

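View pics/t22.png

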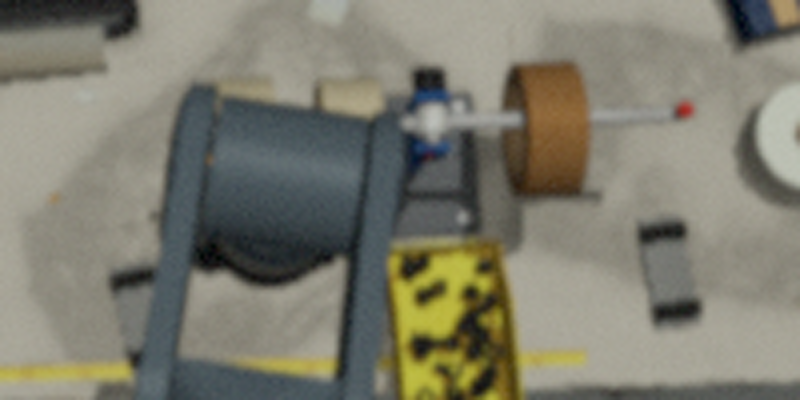

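Run:
```python
from h import *
t=cv2.imread('pics/top22.png')[:,:,::-1]
m=rollmask(t,(320,160,352,202),'brown')
for r in (172,176,178,184,188):
    c=np.where(m[r])[0]; print(r,c.min(),c.max(),(t[r,324:350].sum(1)))
p=onz('top',(339.3,180),.205); print(p,(p-BM)@BY)
for u in (331.4,347): p=onz('top',(u,179),.206);print(p,(p-BM)@BY)
s=optics.snapshot('side'); tilt(s,('Rs',))
p=gr(bp(-.084,0,0)[:2],-89.2,-.0265,.25); print(p); go(p,-89.2)
```

```text
172 328 345 [465 379 248 166 152 148 158 206 260 271 278 270 261 272 276 275 272 278
 263 265 258 287 342 389 389 394]
176 331 345 [445 325 210 204 198 202 170 173 258 299 298 297 290 307 294 304 288 292
 293 298 290 302 325 371 402 420]
178 332 346 [435 407 392 383 394 364 279 210 247 291 313 302 306 297 319 311 292 307
 310 313 302 296 333 389 453 474]
184 328 346 [280 225 179 204 218 226 188 167 187 248 266 262 268 256 266 266 255 271
 266 273 270 281 284 323 377 403]
188 327 346 [242 215 162 184 197 187 177 170 186 231 244 256 246 242 237 251 245 240
 249 239 239 241 275 343 390 391]
[ 0.53436081 -0.20391414  0.205     ] -0.09631354005044546
[ 0.53806172 -0.17920585  0.206     ] -0.07165842489296168
[ 0.5366419  -0.22798651  0.206     ] -0.120414754806165
{'Rs': (np.float64(0.0226), 'res', np.float64(0.05), array([268.4, 135.4]))}
[ 0.51565338 -0.1918616   0.25      ]
t 21.02 tcp [0.417  0.0373 0.3359] ang -89.3 F [ 0.2  -0.21 -0.09] gap 65.8 
 -> shift [0.0839 0.0968 0.2307] turn -0.003 rows 7h.py:22: RuntimeWarning: invalid value encountered in divide
  yy,xx=np.mgrid[y0:y1,x0:x1]; return np.array([(w*xx).sum(),(w*yy).sum()])/w.sum()
```

The settled tilt is +0.0226 rad, inside the tolerance but close to its edge. Brown needs to move about 11 mm inward. I'll straddle it with open jaws centred on the new spot, and the outer finger will push it in as they close.

>>> step_arm(commands=[[0, 0, 0.231, 0], [0, 0.03, 0.231, 0], [0, 0.06, 0.231, 0], [0, 0.097, 0.231, 0], [0, 0.097, 0.231, 0], [0.03, 0.097, 0.231, 0], [0.06, 0.097, 0.231, 0], [0.084, 0.097, 0.231, 0]], jaw=0.085)

```text
t: 21.68
tcp_pos: [0.519, -0.1967, 0.2466]
tool_rot: [0.497, 0.505, -0.499, 0.499]
force: [-0.3, 1.1, -0.7]
finger_gap: 0.99
```

Run:
```python
from h import *
go((.5155,-.194,.25),-89.2)
```

```text
t 21.68 tcp [ 0.519  -0.1967  0.2466] ang -89.5 F [-0.35  1.12 -0.74] gap 84.5 
 -> shift [-0.0033 -0.0035 -0.0027] turn -0.006 rows 1
```

>>> step_arm(commands=[[0, -0.003, -0.003, 0], [0, -0.003, -0.003, 0], [0.02, -0.003, -0.003, 0], [0.04, -0.003, -0.003, 0], [0.06, -0.003, -0.003, 0], [0.076, -0.003, -0.003, 0], [0.076, -0.003, -0.003, 0], [0.076, -0.003, -0.003, 0]])

```text
t: 22.35
tcp_pos: [0.5165, -0.1936, 0.1719]
tool_rot: [0.497, 0.504, -0.499, 0.5]
force: [0.5, 0.6, -0.3]
finger_gap: 0.991
```

Run:
```python
from h import *
go((.5155,-.194,.17),-89.2)
s=optics.snapshot('side'); tilt(s); crop(s,220,100,320,200,6,'pics/s23.png')
```

```text
t 22.35 tcp [ 0.5165 -0.1936  0.1719] ang -89.5 F [ 0.51  0.59 -0.25] gap 84.7 
 -> shift [ 0.0019 -0.001   0.0004] turn -0.005 rows 1
{'Ls': (np.float64(0.0279), 'res', np.float64(0.03), array([250.3, 173.6])), 'Rs': None}h.py:22: RuntimeWarning: invalid value encountered in divide
  yy,xx=np.mgrid[y0:y1,x0:x1]; return np.array([(w*xx).sum(),(w*yy).sum()])/w.sum()
```

View pics/s23.png

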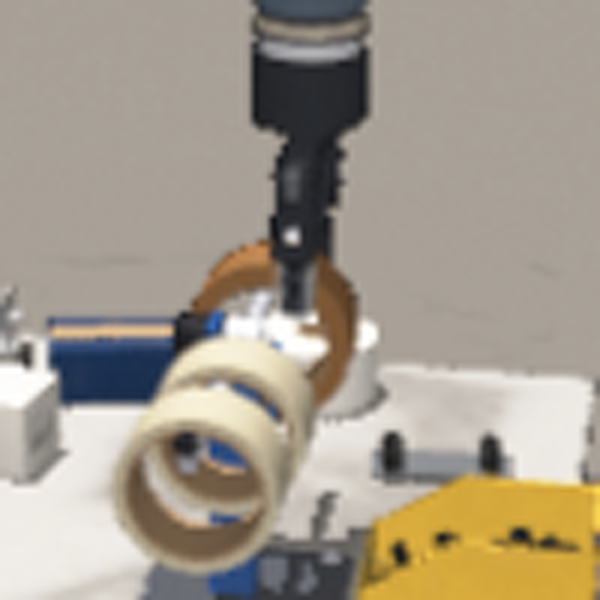

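Fingers straddle the brown roll and the bar is still undisturbed (+0.028 on the black knob). I'll close gently to just over the roll's width, then reopen.

>>> step_arm(commands=[[0, 0, 0, 0], [0, 0, 0, 0], [0, 0, 0, 0]], jaw=0.06, grip_force=20)

```text
t: 22.65
tcp_pos: [0.5179, -0.1949, 0.1742]
tool_rot: [0.497, 0.503, -0.498, 0.502]
force: [-0.5, -1.2, 1.2]
finger_gap: 0.703
```

>>> step_arm(commands=[[0, 0, 0, 0], [0, 0, 0, 0], [0, 0, 0, 0], [0, 0, 0, 0]], jaw=0.0485)

```text
t: 22.98
tcp_pos: [0.5183, -0.1955, 0.1745]
tool_rot: [0.497, 0.502, -0.498, 0.503]
force: [-0.3, -2.8, 1.1]
finger_gap: 0.573
```

Run:
```python
from h import *
go((.5155,-.194,.17),-89.2)
s=optics.snapshot('side'); tilt(s,('Ls',))
```

```text
t 22.98 tcp [ 0.5183 -0.1955  0.1745] ang -89.5 F [-0.25 -2.76  1.14] gap 48.9 
 -> shift [ 0.0045 -0.0027 -0.0015] turn -0.005 rows 1
{'Ls': (np.float64(0.0638), 'res', np.float64(0.06), array([250.3, 171.5]))}h.py:22: RuntimeWarning: invalid value encountered in divide
  yy,xx=np.mgrid[y0:y1,x0:x1]; return np.array([(w*xx).sum(),(w*yy).sum()])/w.sum()
```

>>> step_arm(commands=[[0, 0, 0, 0], [0, 0, 0, 0], [0, 0, 0, 0], [0, 0, 0, 0]], jaw=0.066)

```text
t: 23.37
tcp_pos: [0.518, -0.1948, 0.1741]
tool_rot: [0.497, 0.502, -0.498, 0.502]
force: [0.2, -0.5, 0.6]
finger_gap: 0.771
```

>>> step_arm(commands=[[-0.01, 0, 0, 0], [-0.03, 0, 0, 0], [-0.07, 0, 0, 0], [-0.11, 0, 0, 0], [-0.13, -0.03, 0, 0], [-0.13, -0.07, 0, 0], [-0.13, -0.11, 0, 0], [-0.13, -0.11, 0, 0]])

```text
t: 24.03
tcp_pos: [0.4009, -0.1924, 0.3041]
tool_rot: [0.497, 0.505, -0.5, 0.499]
force: [1.4, 0.9, 0.2]
finger_gap: 0.775
```

Run:
```python
from h import *
s=optics.snapshot('side'); t=optics.snapshot('top');tilt(s)
crop(s,220,100,320,200,6,'pics/s24.png'); crop(t,200,150,400,250,4,'pics/t24.png')
for i in range(8): s=optics.snapshot('side')
tilt(s); print(telemetry.sense()['t'])
```

```text
{'Ls': (np.float64(0.0086), 'res', np.float64(0.05), array([250.2, 174.7])), 'Rs': (np.float64(0.0), 'res', np.float64(0.16), array([268.5, 134.6]))}
{'Ls': (np.float64(0.0087), 'res', np.float64(0.05), array([250.2, 174.7])), 'Rs': (np.float64(0.0), 'res', np.float64(0.16), array([268.5, 134.6]))}
24.5333h.py:22: RuntimeWarning: invalid value encountered in divide
  yy,xx=np.mgrid[y0:y1,x0:x1]; return np.array([(w*xx).sum(),(w*yy).sum()])/w.sum()
```

View pics/s24.png

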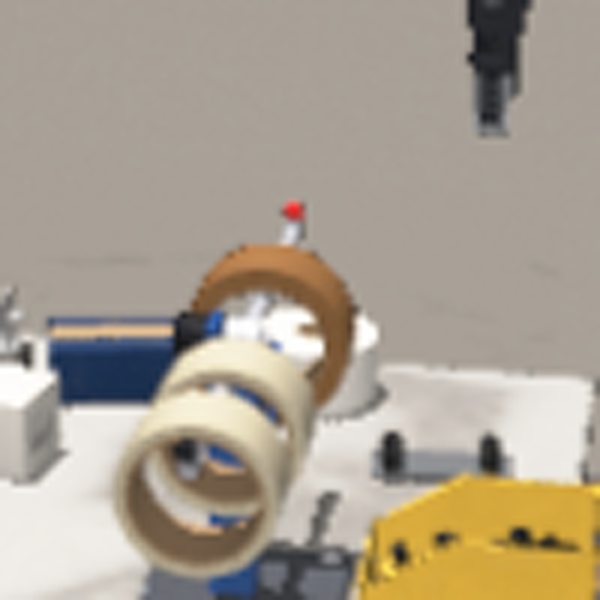

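View pics/t24.png

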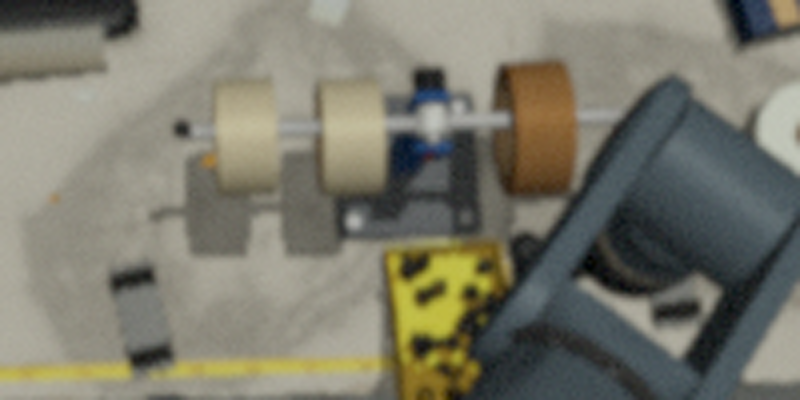

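The bar reads 0.000 (red knob) and 0.009 rad (black knob), unchanged over half a second. All three rolls hang free with the gripper clear, so I'm handing in.

Run:
```python
from station import manip
print(manip.sign_off())
```

```text
the job is handed in; nothing more can be done
None
```

All three rolls are hanging and I handed the job in at about 24.5 s; no verdict was reported. The bar rests close to level.

- **Hanging order:** the clear roll from the right-hand cradle went on the left arm at about 62 mm. Brown followed on the right arm at about 96 mm, then the other clear roll on the left at about 146 mm.
- **Balancing:** with all three on, the bar settled at +0.023 rad. That was inside the limit but near its edge, so I pushed brown inward, aiming for about 85 mm.
- **Tilt at the end:** the side camera gave 0.000 rad from the red knob and 0.009 rad from the black one, unchanged over half a second. The limit is 0.03 rad.
- **Disagreement between readings:** the two knobs differed by up to about 0.01 rad. Earlier, the red-knob search once locked onto the gripper's red light, and I ignored that value.
- **Other end checks:** both pictures show the three rolls hanging on the bar, with the fingers well clear. The largest tilt I read was about 0.17 rad.
- **Bystanders:** nothing came near the bottle, the bin or the carton. I did not measure their positions again at the end.

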